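# Reset and lock the stop screw of a flower press

## Task

The stop screw of the flower press has been left short of the platen. Slacken its jam nut with the nut's lever, turn the screw down by its cross bar until you feel its foot bear on the platen (snug, not forced), then bring the lever back and make the jam nut firmly tight again without straining it. Leave the other things where they are.

Things in the scene. Friction and masses are not known exactly. Their poses are not given: they have to be found in the camera images.
- press_center (a point): Point on the vertical axis shared by stop screw and jam nut, at the top of the beam's boss, 112 mm above the table. Its axes are the press's (z up, x away from the robot at yaw 0); the yaw differs between runs.
- press: Flower press, fixed to the table, origin under the screw axis at table height: base board 240 (x) x 280 (y) x 20 mm, steel columns at y = +-115 mm, grey beam 46 x 268 mm along y, top at 110 mm, column caps up to 119 mm.
- bar_center (a point): Centre of the steel cross bar on top of the screw: 64 mm long (this point's x), 14 mm wide (y), 24 mm high; centre 162 mm above the table, straight above press_center; it turns in place at that height. Nothing else at this height within 70 mm of the axis. To be gripped across its width.
- screw: Stop screw, origin on its axis at table height. Locked while the nut is tight. Clockwise from above lowers the foot 2 mm per rad. Turning freely takes 0.25 N m (friction); once the foot bears, the torque grows 0.5 N m per rad (foot load 250 N per rad). A rise of 0.08 to 0.16 N m is snug (40 to 80 N); a rise of 0.5 (250 N) does damage. Stays where it is left.
- foot: Steel foot under the screw, 40 mm in diameter, below the beam; origin on the screw axis near table height. It starts 0.6 to 2 mm above the platen, a wooden board 130 x 160 mm whose top, about 60 mm above the table, is not measured; it meets it after 0.3 to 1 rad of screw: to be felt. Not handled.
- post_center (a point): Grip point of the upright round steel post at the end of the jam nut's lever: post 13 mm in diameter, free from 124 to 172 mm above the table; this point at 158 mm, 80 mm from the screw axis. Its x axis points outward along the lever. The post swings about the screw axis.
- nut: Jam nut (hexagon 38 mm, 112 to 126 mm high) with flat lever arm (top at 123 mm); x along the lever. Counter-clockwise from above slackens. Running free takes about 7.5 N along the arc at the post (friction, less when read at rest); once seated this grows 10 to 16 N per rad. Firmly tight: 3 to 4 N above the lowest free force (80 to 150 N clamp); 5 to 6 N above strains it. Stays where left.
- washer: Hidden washer by which the nut clamps the screw (about 350 N per rad of nut). Tight at the start (30 to 90 N), free after 0.15 to 0.35 rad of slackening. Each rad of screw brings the seat 0.5 rad towards the slack side: slacken about 1.3 rad (thread ends at 2.1); the nut is then tight again 0.1 to 0.7 rad before its old position: to be felt.
- weight: Bystander: small brass weight, 34 mm in diameter, 44 mm high, on the press's base board; origin at its underside.
- spare_nut: Bystander: steel ring 28 mm in diameter, 10 mm high, on the base board; origin at its underside.
- tweezers: Bystander: steel tweezers, 125 mm long, 6 mm high, flat on the table.
- jar: Bystander: glass jar 72 mm in diameter, 90 mm high, origin at its underside.
- brush: Bystander: brush lying on the table.
- frame: Bystander: small wooden frame 140 x 116 x 14 mm, flat on the table.
- cork_block: Bystander: cork block 90 x 60 x 30 mm.
- cup: Bystander: white cup 76 mm in diameter, 85 mm high, origin at its underside.

How it is judged:
On the way, in this order (a step that is already met when the one before it is completed fails the run):
1. the jam nut is slackened: it no longer clamps the screw (contact force between washer and screw below 1 N and contact force between foot and anything else below 1 N), for 0.2 s.
2. with the nut slack, the screw is turned down until its foot bears on the platen (contact force between foot and anything else above 5 N and contact force between washer and screw below 5 N), for 0.2 s.
3. the jam nut is tight again (contact force between washer and screw above 50 N), for 0.2 s.
At the end, for the whole second after the job is handed in: The jam nut clamps the screw with 50 to 200 N, the screw's foot bears on the platen with 5 to 120 N, and the screw is at rest (contact force between washer and screw between 50 and 200 N and contact force between foot and anything else between 5 and 120 N and angular speed of screw below 0.05 rad/s); the robot touches nothing.
It fails at once if the jam nut is strained: clamp force above 200 N (contact force between washer and screw above 200 N).
It fails at once if the screw is forced: foot load above 250 N (contact force between foot and anything else above 250 N).
It fails at once if a bystander is moved by more than 30 mm (distance of any of weight, spare_nut, tweezers, jar, brush, frame, cork_block, cup from where it was at the start of the episode above 0.03 m).
It also fails if it takes over 72 s, if anything falls off the work surface, if the arm or the gripper's body presses on something with over 40 N, if the wrist force passes 120 N, or if a joint passes its speed limit or range.

## Robot

A 7-joint arm with a two-finger parallel gripper is mounted at the origin on the work surface. World frame = base frame: x ahead of the robot, y to its left, z up, the work surface at z = 0. Lengths are in m, angles in rad, forces in N, time in s.
With the tool pointing down it reaches from about 0.4 to 0.875 m from the base axis. Payload 6.5 kg.
Tool frame: the origin (TCP) lies at the very end of the fingers, on their centre line; the grasp point (between the pads) lies 19 mm behind it; x points along the fingers, y is the direction in which the jaws open and shut, and the axes are right-handed (so a half turn about x gives the same grasp; the last joint's range is limited). The gripper opens to 88 mm and grips with 3 to 60 N. Pads are 18 mm wide; open, the fingers measure 123 mm over their backs; the gripper's body (75 mm by 187 mm) begins 45 mm behind the grasp point.
Start: joints at [1.091, 0.536, -0.004, 1.538, 0.003, 1.067, -0.071], TCP at [0.261, -0.595, 0.239] pointing down, gripper open.
Joint ranges: [-2.7, 2.7], [-0.37, 2.16], [-1.27, 1.26], [0.24, 2.4], [-1.31, 4.45], [0.19, 1.91], [-2.76, 2.76]. Speed limits (rad/s): [2.39, 2.39, 3.14, 3.14, 3.14, 3.14, 3.14].

## Interface

Orientations are given as a 3x3 rotation matrix whose columns are the frame's x, y, z axes.
In Python, from plant import bot gives the robot as it stands.
- The arm moves only by the tool carry_out, never from a script. Its argument "commands" is a list of rows, each an object with "grip": the closure, from 0 (fully open) to 1 (shut); "xyz": the shift along the tool's x, y, z in cm, a list of three; "spin": the turn about the tool's x in rad. In form: [{"grip": grip, "xyz": [tx, ty, tz], "spin": spin}, ...]. A call has 1 to 5 rows; each row is the pose to reach, as a shift and turn from the pose measured when the call began, along the tool's axes at that moment; what a row does not reach only later rows make up. A row lasts 1/12 s, in which the tool goes at most 41.7 mm and 7.16 degrees, less where a joint would pass 70% of its speed; a pose out of reach is approached as far as the arm can. A call with a gripper value outside its range is refused whole. The fingers move at their own pace and stop on an object; the grip force is fixed at half the most. Time passes only in rows, so rows that repeat a pose let the fingers close. It gives the time, the measured TCP pose, the force and the opening at its end, in the units of the state.
- bot.get_state(): the state, without advancing time (a new reading comes with each control period).
- bot.capture(name): name is "side" or "top" or "wrist"; returns the picture (384x512x3 uint8, red, green, blue); there is no depth.
- bot.calibration(name): a dict with "camera_matrix" (3x3 intrinsics, pixels), "R" (3x3) and "t" (3): a world point X has camera coordinates R X + t; the wrist camera has in their place "tool_from_camera" (4x4, takes a point from camera to tool coordinates, whose origin is the TCP and whose axes are the tool frame's). Camera axes: x right, y down, z forward; pixel columns grow to the right and rows downward; lengths in m; the calibration is good to about 2 mm. A picture is of the moment at which its call begins: read the wrist's pose just before it. calibration takes no time and is no camera call.
- bot.job_done(): hands the job in, once; it reports no verdict.
The state is a dict: "t": time; "joint_positions": joint angles; "joint_velocities": joint speeds; "tau": joint torques, N m; "ee_pos": TCP position; "orientation": TCP orientation; "wrist_force": force on the tool from outside, world axes, zero at the start; "wrist_torque": the same for the moment, N m; "finger_gap": finger opening in m.
Only numpy, scipy, OpenCV 4.12 (cv2) and the standard library are available. Lean on these libraries where they do the work, as an engineer would, in place of code of your own. Each camera call takes 0.05 s, during which the arm holds its last target.

## Working session

There is one attempt and no reset: what is moved stays moved. The work goes in short steps, Python scripts to look and compute and a tool call to move; the robot and the scene stay as the last step left them, time stands still between calls to the robot, and variables do not carry over. Pictures are saved under pics/ and viewed, and the job is handed in when it is done.

Besides the shell and the picture viewer there is one more tool, called by a JSON object that holds its "fn" and its "kwargs", one argument or row to a line. carry_out: Moves the arm, as the interface text tells. Its arguments: {"type":"object","properties":{"commands":{"type":"array","items":{"type":"object","properties":{"grip":{"type":"number"},"xyz":{"type":"array","items":{"type":"number"}},"spin":{"type":"number"}}}}},"required":["commands"]}

```bash
ls; mkdir -p pics; python3 - <<'E'
from plant import bot
import cv2,numpy as np
s=bot.get_state()
print({k:np.round(v,3).tolist() for k,v in s.items()})
for n in ["side","top"]:
    im=bot.capture(n); cv2.imwrite(f"pics/{n}0.png",im[:,:,::-1]); c=bot.calibration(n)
    print(n,{k:np.round(v,4).tolist() for k,v in c.items()})
print({k:np.round(v,4).tolist() for k,v in bot.calibration("wrist").items()})
E
```

```text
pics
{'t': 0.0, 'joint_positions': [1.091, 0.537, -0.004, 1.539, 0.003, 1.067, -0.071], 'joint_velocities': [0.001, -0.001, 0.001, 0.001, -0.0, -0.001, -0.001], 'tau': [0.0, -57.099, 0.991, -25.161, -0.056, 0.018, 0.0], 'ee_pos': [0.261, -0.595, 0.238], 'orientation': [[-0.001, 0.402, -0.916], [0.002, -0.916, -0.402], [-1.0, -0.002, 0.0]], 'wrist_force': [0.349, -0.571, -0.403], 'wrist_torque': [0.006, -0.066, -0.042], 'finger_gap': 0.088}
side {'camera_matrix': [[481.3998, 0.0, 247.7036], [0.0, 481.3998, 191.5893], [0.0, 0.0, 1.0]], 'R': [[-0.913, -0.4079, -0.0092], [-0.2011, 0.4695, -0.8597], [0.355, -0.783, -0.5107]], 't': [0.4017, 0.1958, 1.348]}
top {'camera_matrix': [[437.6141, 0.0, 256.3236], [0.0, 437.6141, 191.0511], [0.0, 0.0, 1.0]], 'R': [[-0.0221, -0.9997, -0.0041], [-0.9924, 0.0224, -0.1214], [0.1214, 0.0014, -0.9926]], 't': [0.0006, 0.4332, 1.6344]}
{'camera_matrix': [[334.6106, 0.0, 255.993], [0.0, 334.6106, 193.7852], [0.0, 0.0, 1.0]], 'tool_from_camera': [[0.0005, -0.2823, 0.9593, -0.1451], [1.0, 0.0003, -0.0004, 0.0002], [-0.0002, 0.9593, 0.2823, -0.0737], [0.0, 0.0, 0.0, 1.0]]}
```

View pics/side0.png

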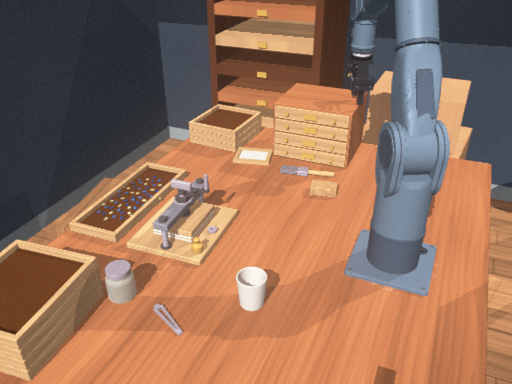

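View pics/top0.png

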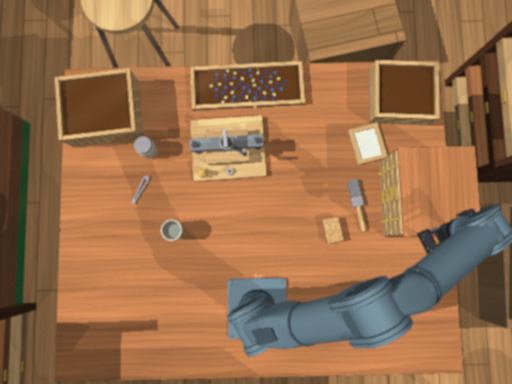

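The side view shows the press at about (185,215). In the top view it is at about (228,145). I'll zoom in on both.

```bash
cat > z.py <<'E'
import cv2,sys
i,o,x,y,w,h,k=sys.argv[1:]; x,y,w,h,k=map(int,(x,y,w,h,k))
im=cv2.imread(i)[y:y+h,x:x+w]; im=cv2.resize(im,None,fx=k,fy=k,interpolation=cv2.INTER_CUBIC)
for a in range(0,w,10): cv2.putText(im,str(x+a),(a*k,8),0,.3,(0,0,255),1); cv2.line(im,(a*k,10),(a*k,14),(0,0,255),1)
for a in range(0,h,10): cv2.putText(im,str(y+a),(0,a*k+4),0,.3,(0,0,255),1)
cv2.imwrite(o,im)
E
python3 z.py pics/top0.png pics/tz.png 185 110 90 75 8; python3 z.py pics/side0.png pics/sz.png 125 165 120 95 6
```

```text
(no output)
```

View pics/tz.png

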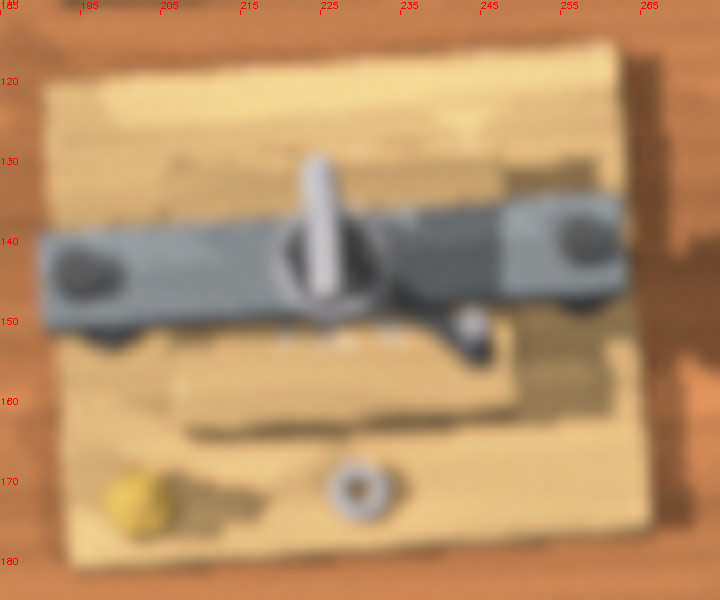

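View pics/sz.png

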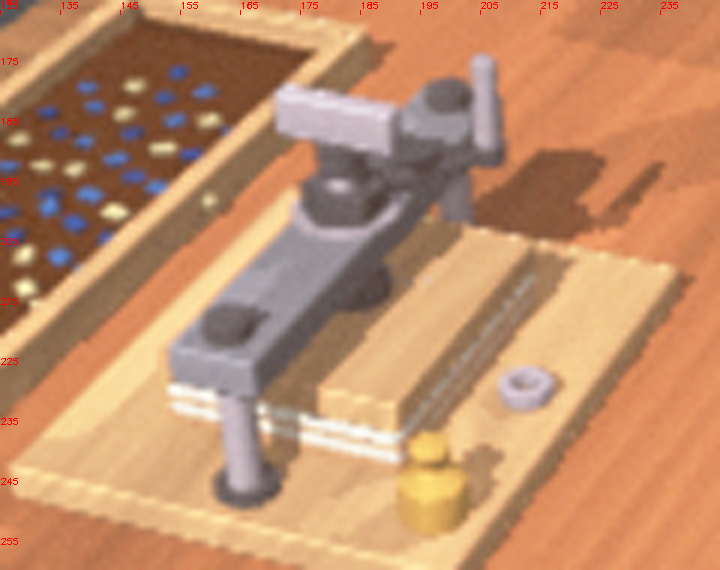

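```bash
cat > h.py <<'E'
import numpy as np
from plant import bot
def ray(n,u,v,z):
    c=bot.calibration(n);K=np.array(c['camera_matrix']);R=np.array(c['R']);t=np.array(c['t'])
    C=-R.T@t; d=R.T@np.linalg.solve(K,[u,v,1]); return C+d*(z-C[2])/d[2]
def proj(n,X):
    c=bot.calibration(n);p=np.array(c['camera_matrix'])@(np.array(c['R'])@np.array(X)+np.array(c['t'])); return p[:2]/p[2]
E
python3 - <<'E'
from h import *
np.set_printoptions(precision=4,suppress=True)
bc=ray('top',225.2,138.5,.174); e1=ray('top',224.5,130,.174); e2=ray('top',226,147,.174)
p=ray('top',243.7,150.3,.172)
c1=ray('top',196,144.5,.119);c2=ray('top',258.3,139.8,.119)
print(bc,e1,e2,'post',p,'caps',c1,c2,(c1+c2)/2, np.linalg.norm(c1-c2))
print('r',np.linalg.norm((p-(c1+c2)/2)[:2]),np.linalg.norm((p-bc)[:2]))
print('side',ray('side',205.5,175.2,.172),ray('side',181,182,.174),ray('side',163,219,.119),ray('side',199.7,180.7,.119))
for q in [(190.5,120.5),(262,115),(266.5,176),(193.8,181)]: print(ray('top',*q,.02))
E
```

```text
[0.6032 0.0958 0.174 ] [0.6338 0.0978 0.174 ] [0.5727 0.0934 0.174 ] post [0.56   0.0317 0.172 ] caps [0.597 0.206 0.119] [ 0.6092 -0.0205  0.119 ] [0.6031 0.0928 0.119 ] 0.22688957356401257
r 0.07473623534800647 0.07727003433298917
side [0.5606 0.0342 0.172 ] [0.6046 0.1014 0.174 ] [0.5975 0.2179 0.119 ] [ 0.609  -0.0111  0.119 ]
[0.716  0.2408 0.02  ]
[ 0.7316 -0.0377  0.02  ]
[ 0.491  -0.0493  0.02  ]
[0.478 0.229 0.02 ]
```

```bash
cat >> h.py <<'E'
np.set_printoptions(precision=4,suppress=True)
def go(xyz,yaw=None):
    """shift in tool cm and spin to reach world xyz, tool-y yaw(deg), tool down"""
    s=bot.get_state();R=np.array(s['orientation']);p=np.array(s['ee_pos'])
    d=R.T@(np.array(xyz)-p)*100
    y0=np.degrees(np.arctan2(R[1,1],R[0,1]))
    sp=None if yaw is None else -np.radians(yaw-y0)
    print('p',p,'yaw',y0,'q',np.array(s['joint_positions']),'F',s['wrist_force'],'T',s['wrist_torque'],'gap',s['finger_gap'],'t',s['t'])
    print('R',R.tolist())
    print('shift cm',d,'spin',sp)
E
python3 -c "
from h import *
go([.42,-.2,.40],-34)"
```

```text
p [ 0.2611 -0.5947  0.238 ] yaw -66.29102291470743 q [ 1.0908  0.5371 -0.0045  1.5387  0.0026  1.0673 -0.0712] F [-0.917  -0.0556  0.4352] T [-0.0143 -0.0638  0.0157] gap 0.08828688745296785 t 0.1
R [[-0.0006805238703875756, 0.40209079408689735, -0.9155995468532246], [0.0013230686178674709, -0.9155985954473691, -0.40209135964882065], [-0.9999988931877347, -0.0014850337952928472, 9.109298870548181e-05]]
shift cm [-16.1616 -29.7717 -30.4148] spin -0.5635846686985807
```

{"fn": "carry_out", "kwargs": {
  "commands": [
    {"grip": 0,"xyz": [-4,0,0],"spin": 0},
    {"grip": 0,"xyz": [-8,0,0],"spin": 0},
    {"grip": 0,"xyz": [-12,0,0],"spin": 0},
    {"grip": 0,"xyz": [-16,0,0],"spin": 0},
    {"grip": 0,"xyz": [-16,0,0],"spin": 0}
  ]
}}

```text
t: 0.52
ee_pos: [0.2625, -0.5975, 0.4068]
orientation: [[0.005, 0.402, -0.916], [-0.01, -0.916, -0.402], [-1.0, 0.012, -0.001]]
wrist_force: [-0.1, -0.4, 0.9]
finger_gap: 0.0881
```

{"fn": "carry_out", "kwargs": {
  "commands": [
    {"grip": 0,"xyz": [0,-2.5,-2.5],"spin": -0.05},
    {"grip": 0,"xyz": [0,-5,-5],"spin": -0.1},
    {"grip": 0,"xyz": [0,-7.5,-7.5],"spin": -0.15},
    {"grip": 0,"xyz": [0,-10,-10],"spin": -0.2},
    {"grip": 0,"xyz": [0,-12.5,-12.5],"spin": -0.25}
  ]
}}

```text
t: 0.93
ee_pos: [0.3268, -0.431, 0.4049]
orientation: [[0.005, 0.618, -0.786], [-0.01, -0.786, -0.618], [-1.0, 0.011, 0.002]]
wrist_force: [1.2, 0.5, -0.3]
finger_gap: 0.0881
```

```bash
python3 -c "
from h import *
go([.49,.03,.33],-34)"
```

```text
p [ 0.3268 -0.431   0.4049] yaw -51.84274995502821 q [ 0.9309  0.2102 -0.1132  1.6074  0.0277  1.3148 -0.0914] F [ 1.1977  0.5367 -0.2609] T [-0.0084 -0.059  -0.0077] gap 0.08806536623840493 t 0.9333
R [[0.004823297253738561, 0.6177858830391714, -0.7863315703449234], [-0.009937194219007234, -0.7862722794174958, -0.6178002547674037], [-0.9999389921263476, 0.010793763807233014, 0.0023466333795159767]]
shift cm [  7.1081 -26.247  -41.3267] spin -0.3114147343253124
```

{"fn": "carry_out", "kwargs": {
  "commands": [
    {"grip": 0,"xyz": [0,-2,-3.2],"spin": -0.05},
    {"grip": 0,"xyz": [0,-4,-6.4],"spin": -0.1},
    {"grip": 0,"xyz": [0,-6,-9.6],"spin": -0.15},
    {"grip": 0,"xyz": [0,-8,-12.8],"spin": -0.2},
    {"grip": 0,"xyz": [0,-10,-16],"spin": -0.25}
  ]
}}

```text
t: 1.35
ee_pos: [0.3909, -0.2516, 0.403]
orientation: [[0.004, 0.795, -0.607], [-0.01, -0.607, -0.795], [-1.0, 0.01, 0.005]]
wrist_force: [1.6, 0.5, 0.1]
finger_gap: 0.0881
```

```bash
python3 -c "
from h import *
go([.575,.05,.33],-34)"
```

```text
p [ 0.3909 -0.2516  0.403 ] yaw -37.37836507130373 q [ 0.7372  0.0745 -0.2831  1.7716  0.029   1.2901 -0.2053] F [1.5776 0.5301 0.0838] T [-0.0737 -0.0358 -0.0016] gap 0.08813507738295914 t 1.35
R [[0.0044420217805339526, 0.794607035999819, -0.6071078378526203], [-0.010053871951926403, -0.6070476550479438, -0.7946018274328136], [-0.9999395922260881, 0.009633423087089792, 0.005292358486496934]]
shift cm [  7.0807  -3.7485 -35.182 ] spin -0.058963593828623144
```

{"fn": "carry_out", "kwargs": {
  "commands": [
    {"grip": 0,"xyz": [1,-0.5,-4],"spin": -0.02},
    {"grip": 0,"xyz": [2,-1,-8],"spin": -0.04},
    {"grip": 0,"xyz": [3,-1.5,-12],"spin": -0.06},
    {"grip": 0,"xyz": [4,-2,-16],"spin": -0.06},
    {"grip": 0,"xyz": [5,-2.5,-20],"spin": -0.06}
  ]
}}

```text
t: 1.77
ee_pos: [0.4925, -0.0771, 0.3513]
orientation: [[0.004, 0.829, -0.559], [-0.01, -0.559, -0.829], [-1.0, 0.009, 0.006]]
wrist_force: [0.6, -0.2, -0.3]
finger_gap: 0.0882
```

```bash
python3 -c "
from h import *
go([.575,.05,.33],-34)"
```

```text
p [ 0.4925 -0.0771  0.3513] yaw -33.961395445751286 q [ 0.4611  0.1931 -0.4628  1.7718  0.1032  1.1939 -0.6248] F [ 0.5538 -0.244  -0.2612] T [-0.0528 -0.067  -0.029 ] gap 0.08819014302485163 t 1.7667
R [[0.004464045377770385, 0.8293775652689058, -0.5586706780631029], [-0.010186166443885526, -0.5586095459655974, -0.8293682036160337], [-0.9999381552436345, 0.009393049809891071, 0.005954519563007435]]
shift cm [  2.0356  -0.2794 -15.166 ] spin 0.0006737765779048235
```

{"fn": "carry_out", "kwargs": {
  "commands": [
    {"grip": 0,"xyz": [0.5,0,-4],"spin": 0},
    {"grip": 0,"xyz": [1,-0.1,-8],"spin": 0},
    {"grip": 0,"xyz": [1.5,-0.2,-12],"spin": 0},
    {"grip": 0,"xyz": [2,-0.3,-15],"spin": 0},
    {"grip": 0,"xyz": [2,-0.3,-15],"spin": 0}
  ]
}}

```text
t: 2.18
ee_pos: [0.5746, 0.0559, 0.3285]
orientation: [[0.003, 0.834, -0.552], [-0.006, -0.552, -0.834], [-1.0, 0.005, 0.003]]
wrist_force: [-1.8, -0.6, 0.4]
finger_gap: 0.0879
```

```bash
python3 -c "
from h import *
import cv2
go([.575,.05,.33],-34)
cv2.imwrite('pics/w1.png',bot.capture('wrist')[:,:,::-1])"
```

```text
p [0.5746 0.0559 0.3285] yaw -33.483141405545865 q [ 0.2151  0.3749 -0.519   1.6091  0.2021  1.2088 -0.93  ] F [-1.7935 -0.5658  0.3843] T [-0.0105 -0.002   0.0443] gap 0.08787174979493123 t 2.1833
R [[0.002846243644122413, 0.8340356780399041, -0.5517031689718992], [-0.005624233722466021, -0.5516833264729908, -0.8340346966923682], [-0.9999801332487327, 0.005476773522161266, 0.0031205864246298125]]
shift cm [-0.1492  0.3577  0.4698] spin 0.009020884240454757
```

View pics/w1.png

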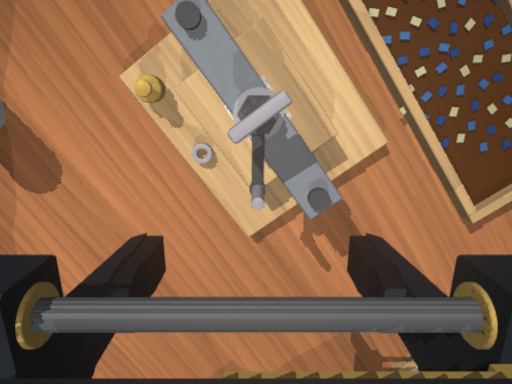

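The wrist view shows the post top at about (258,203), the bar top centre at about (260,114), and the column caps at (188,14) and (318,196).

```bash
python3 z.py pics/w1.png pics/w1z.png 170 0 180 230 4; cat >> h.py <<'E'
def wray(u,v,z,s=None):
    s=s or bot.get_state();c=bot.calibration('wrist');K=np.array(c['camera_matrix']);T=np.array(c['tool_from_camera'])
    R=np.array(s['orientation']);p=np.array(s['ee_pos'])
    C=p+R@T[:3,3]; d=R@T[:3,:3]@np.linalg.solve(K,[u,v,1]); return C+d*(z-C[2])/d[2]
E
python3 -c "
from h import *
print(bot.get_state()['ee_pos'])"
```

```text
[0.5739 0.0524 0.3289]
```

View pics/w1z.png

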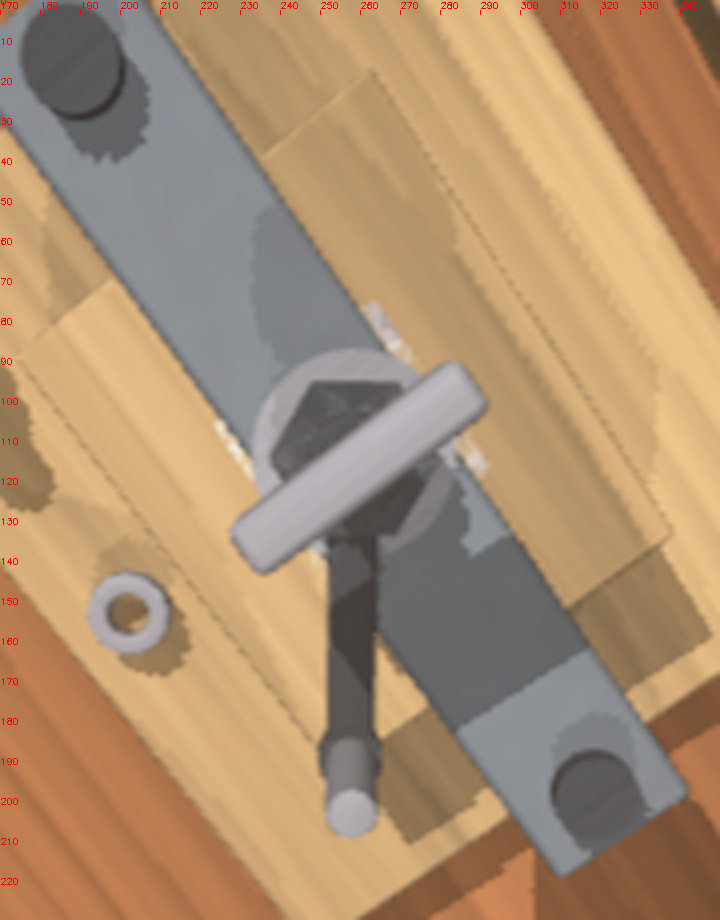

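```bash
python3 -c "
from h import *
s={'ee_pos':[.5746,.0559,.3285],'orientation':[[0.002846243644122413, 0.8340356780399041, -0.5517031689718992], [-0.005624233722466021, -0.5516833264729908, -0.8340346966923682], [-0.9999801332487327, 0.005476773522161266, 0.0031205864246298125]]}
b=wray(260,117.2,.174,s);p=wray(258,203,.172,s);c1=wray(188,14.5,.119,s);c2=wray(318,196,.119,s)
print(b,p,c1,c2,(c1+c2)/2)
print(wray((455+488)/8+170,(362+405)/8,.174,s),wray((232+265)/8+170,(535+575)/8,.174,s))
d=(p-b)[:2];print(np.hypot(*d),np.degrees(np.arctan2(d[1],d[0])))
n=np.array(proj('side',p));print(n,proj('top',p),proj('top',b))
go([.5,0,.3])
"
```

```text
[0.6088 0.0989 0.174 ] [0.5637 0.0334 0.172 ] [0.6029 0.2132 0.119 ] [ 0.6144 -0.0113  0.119 ] [0.6086 0.1009 0.119 ]
[0.6386 0.1006 0.174 ] [0.5779 0.0969 0.174 ]
0.0795406402255061 -124.61846244727752
[204.7073 174.8904] [243.2029 149.2837] [224.2997 136.9528]
p [0.5739 0.0524 0.3289] yaw -33.629761773362546 q [ 0.2181  0.3726 -0.5163  1.6109  0.2023  1.2098 -0.9275] F [ 0.2168 -0.9377  0.0257] T [-0.0247 -0.0088 -0.0172] gap 0.0877614394472639 t 2.2333
R [[0.0023319344415238816, 0.8326165567046435, -0.5538449526564841], [-0.008071926891601135, -0.5538127423446112, -0.8326021201107994], [-0.9999647024160488, 0.006412169527097674, 0.0054293649664282715]]
shift cm [ 2.911  -3.2648  8.4419] spin None
```

```bash
python3 -c "
from h import *
go([.563,.034,.23],-34.6)
"
```

```text
p [0.5739 0.0524 0.3289] yaw -33.629761773362546 q [ 0.2181  0.3726 -0.5163  1.6109  0.2023  1.2098 -0.9275] F [ 0.2168 -0.9377  0.0257] T [-0.0247 -0.0088 -0.0172] gap 0.0877614394472639 t 2.2333
R [[0.0023319344415238816, 0.8326165567046435, -0.5538449526564841], [-0.008071926891601135, -0.5538127423446112, -0.8326021201107994], [-0.9999647024160488, 0.006412169527097674, 0.0054293649664282715]]
shift cm [9.898  0.0528 2.0838] spin 0.016933851583534554
```

{"fn": "carry_out", "kwargs": {
  "commands": [
    {"grip": 0,"xyz": [3.3,0.05,0.7],"spin": 0.017},
    {"grip": 0,"xyz": [6.6,0.05,1.4],"spin": 0.017},
    {"grip": 0,"xyz": [9.9,0.05,2.08],"spin": 0.017},
    {"grip": 0,"xyz": [9.9,0.05,2.08],"spin": 0.017},
    {"grip": 0,"xyz": [9.9,0.05,2.08],"spin": 0.017}
  ]
}}

```text
t: 2.65
ee_pos: [0.5618, 0.0325, 0.2293]
orientation: [[-0.001, 0.822, -0.569], [-0.009, -0.569, -0.822], [-1.0, 0.004, 0.008]]
wrist_force: [0.3, -0.2, 0.7]
finger_gap: 0.0881
```

{"fn": "carry_out", "kwargs": {
  "commands": [
    {"grip": 0,"xyz": [0,0,0],"spin": 0},
    {"grip": 0,"xyz": [0,0,0],"spin": 0}
  ]
}}

```text
t: 2.82
ee_pos: [0.5632, 0.0325, 0.2316]
orientation: [[0.003, 0.822, -0.57], [-0.009, -0.57, -0.822], [-1.0, 0.007, 0.006]]
wrist_force: [-0.6, 0.3, 1.1]
finger_gap: 0.0882
```

```bash
python3 -c "
from h import *
import cv2
go([.563,.034,.139],-34.6)
cv2.imwrite('pics/w2.png',bot.capture('wrist')[:,:,::-1])
go([.563,.034,.139],-34.6)
"
```

```text
p [0.5632 0.0325 0.2316] yaw -34.740681970789566 q [ 0.231   0.4429 -0.4885  1.7569  0.2519  1.0021 -0.9606] F [-0.6124  0.2636  1.1387] T [-0.087  -0.0583  0.0228] gap 0.08823670147673514 t 2.8167
R [[0.0025271926468181513, 0.8217192727808152, -0.5698868747724357], [-0.008706232737247759, -0.5698490158801917, -0.8217032923214449], [-0.9999589065600899, 0.007038170283892646, 0.005713960990782757]]
shift cm [ 9.2617 -0.1656 -0.1631] spin -0.002455363588472396
p [0.5632 0.0327 0.2315] yaw -34.72499021052954 q [ 0.2308  0.443  -0.4885  1.7571  0.252   1.0017 -0.9607] F [-0.3493 -0.3019 -0.2182] T [-0.0248 -0.0165 -0.0294] gap 0.08800163275681523 t 2.8667
R [[0.002663695467333018, 0.8218747980232651, -0.5696619358011159], [-0.008665884904259845, -0.5696235943258687, -0.8218600022060353], [-0.9999589027381495, 0.00712580953264895, 0.0056049686190895705]]
shift cm [ 9.2504 -0.1563 -0.15  ] spin -0.002181490706501342
```

View pics/w2.png

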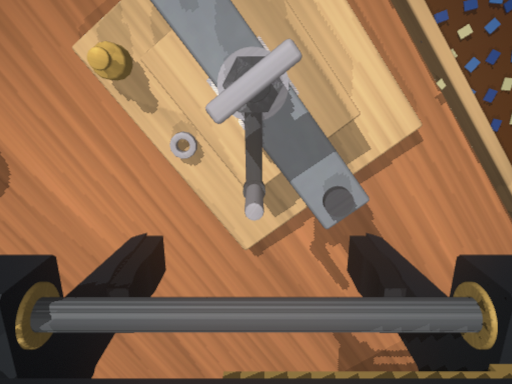

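The post top is at about (254.5,211) and the bar top centre is at about (254,82).

```bash
python3 z.py pics/w2.png pics/w2z.png 190 20 180 220 4;python3 -c "
from h import *
b=wray(254,82,.174);p=wray(254.7,211,.172)
print(b,p)
d=(p-b)[:2];print(np.hypot(*d),np.degrees(np.arctan2(d[1],d[0])))
"
```

```text
[0.609  0.0989 0.174 ] [0.5641 0.0336 0.172 ]
0.07915623401137468 -124.48315424328541
```

View pics/w2z.png

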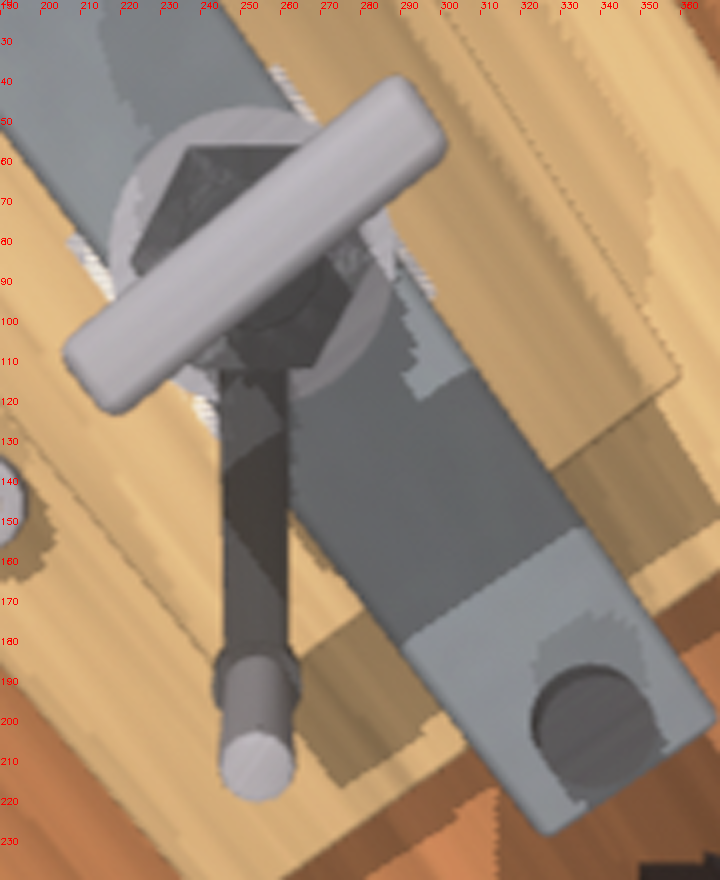

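{"fn": "carry_out", "kwargs": {
  "commands": [
    {"grip": 0,"xyz": [3,0,-0.17],"spin": 0},
    {"grip": 0,"xyz": [6,-0.03,-0.17],"spin": 0},
    {"grip": 0,"xyz": [8.5,-0.05,-0.17],"spin": 0},
    {"grip": 0,"xyz": [9.25,-0.05,-0.17],"spin": 0},
    {"grip": 0,"xyz": [9.25,-0.05,-0.17],"spin": 0}
  ]
}}

```text
t: 3.28
ee_pos: [0.5634, 0.0336, 0.1383]
orientation: [[0.001, 0.822, -0.569], [-0.009, -0.569, -0.822], [-1.0, 0.006, 0.007]]
wrist_force: [0.0, -0.5, 0.2]
finger_gap: 0.088
```

```bash
python3 -c "
from h import *
import cv2
go([.564,.0336,.139],-34.5)
cv2.imwrite('pics/w3.png',bot.capture('wrist')[:,:,::-1])
"
```

```text
p [0.5634 0.0336 0.1383] yaw -34.707524016125596 q [ 0.1908  0.5641 -0.4445  1.8268  0.3306  0.8248 -1.0268] F [ 0.0104 -0.5016  0.2053] T [-0.0391  0.0286 -0.0041] gap 0.08796827176070073 t 3.2833
R [[0.0006432988012392205, 0.8220567669646102, -0.5694051791600994], [-0.008759952486502687, -0.569378816879188, -0.8220286041992031], [-0.9999614239554876, 0.0055167723306766975, 0.006834897509468598]]
shift cm [-0.0668  0.0495 -0.0276] spin -0.0036219773583534604
```

View pics/w3.png

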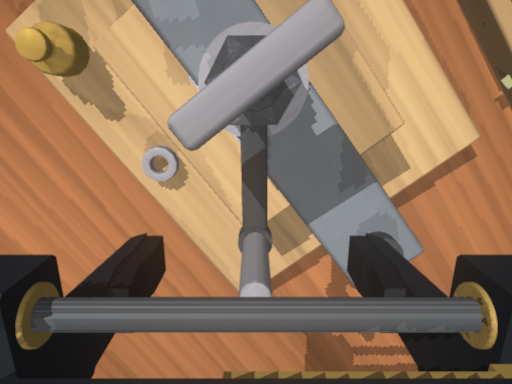

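The post is centred between the fingers, at column 256. I'll close on it.

{"fn": "carry_out", "kwargs": {
  "commands": [
    {"grip": 0.5,"xyz": [0,0,0],"spin": 0},
    {"grip": 0.8,"xyz": [0,0,0],"spin": 0},
    {"grip": 1,"xyz": [0,0,0],"spin": 0},
    {"grip": 1,"xyz": [0,0,0],"spin": 0},
    {"grip": 1,"xyz": [0,0,0],"spin": 0}
  ]
}}

```text
t: 3.75
ee_pos: [0.5649, 0.0338, 0.1405]
orientation: [[0.004, 0.822, -0.57], [-0.008, -0.57, -0.822], [-1.0, 0.008, 0.005]]
wrist_force: [-0.4, -0.4, -0.2]
finger_gap: 0.057
```

{"fn": "carry_out", "kwargs": {
  "commands": [
    {"grip": 1,"xyz": [0,0,0],"spin": 0},
    {"grip": 1,"xyz": [0,0,0],"spin": 0},
    {"grip": 1,"xyz": [0,0,0],"spin": 0}
  ]
}}

```text
t: 4.0
ee_pos: [0.5649, 0.0338, 0.1405]
orientation: [[0.004, 0.822, -0.57], [-0.009, -0.57, -0.822], [-1.0, 0.008, 0.005]]
wrist_force: [0.3, 0.0, 0.4]
finger_gap: 0.0366
```

```bash
cat >> h.py <<'E'
C0=np.array([.6094,.0995])
def st(C=C0):
    s=bot.get_state();R=np.array(s['orientation']);p=np.array(s['ee_pos']);F=np.array(s['wrist_force']);g=p-.019*R[:,0]
    d=g[:2]-C;a=np.arctan2(d[1],d[0]);r=np.hypot(*d)
    print('t',s['t'],'g',g,'ang',np.degrees(a),'r',r,'yawy',np.degrees(np.arctan2(R[1,1],R[0,1])),'Ftan(ccw)',-F[0]*np.sin(a)+F[1]*np.cos(a),'Frad',F[0]*np.cos(a)+F[1]*np.sin(a),'F',F,'T',np.array(s['wrist_torque']),'gap',s['finger_gap'])
    return s
def arc(angdeg,C=C0,r=.08,z=.158,n=1,yawoff=90):
    """tool shift so grasp point is at polar angle; tool y tangential ccw; tool pointing down"""
    s=bot.get_state();R=np.array(s['orientation']);p=np.array(s['ee_pos'])
    y0=np.degrees(np.arctan2(R[1,1],R[0,1]));a0=None
    for k in angdeg:
        a=np.radians(k);X=np.array([C[0]+r*np.cos(a),C[1]+r*np.sin(a),z-.019])
        print(k,'xyz',np.round(R.T@(X-p)*100,2),'spin',round(-np.radians((k+yawoff-y0+180)%360-180),3))
E
python3 -c "
from h import *
st();arc([-120,-115,-110,-105,-100])"
```

```text
t 4.0 g [0.5648 0.034  0.1595] ang -124.23074242607485 r 0.07926367291010855 yawy -34.72214787898882 Ftan(ccw) 0.20182695501524164 Frad -0.1602477203412198 F [0.257 0.019 0.369] T [-0.0282  0.0132 -0.0357] gap 0.03655135232789785
-120 xyz [0.16 0.57 0.04] spin -0.082
-115 xyz [ 0.17  1.27 -0.05] spin -0.17
-110 xyz [ 0.17  1.95 -0.2 ] spin -0.257
-105 xyz [ 0.17  2.61 -0.4 ] spin -0.344
-100 xyz [ 0.18  3.26 -0.67] spin -0.431
```

Fingers move slowly, about 80 mm/s.

{"fn": "carry_out", "kwargs": {
  "commands": [
    {"grip": 1,"xyz": [0,0,0],"spin": 0},
    {"grip": 1,"xyz": [0,0,0],"spin": 0},
    {"grip": 1,"xyz": [0,0,0],"spin": 0},
    {"grip": 1,"xyz": [0,0,0],"spin": 0},
    {"grip": 1,"xyz": [0,0,0],"spin": 0}
  ]
}}

```text
t: 4.42
ee_pos: [0.5643, 0.0342, 0.1404]
orientation: [[0.003, 0.822, -0.569], [-0.008, -0.569, -0.822], [-1.0, 0.007, 0.005]]
wrist_force: [-2.4, 2.0, 2.5]
finger_gap: 0.0119
```

{"fn": "carry_out", "kwargs": {
  "commands": [
    {"grip": 1,"xyz": [0,0,0],"spin": 0},
    {"grip": 1,"xyz": [0,0,0],"spin": 0}
  ]
}}

```text
t: 4.58
ee_pos: [0.5643, 0.0342, 0.1404]
orientation: [[0.003, 0.822, -0.569], [-0.008, -0.569, -0.822], [-1.0, 0.007, 0.005]]
wrist_force: [-1.0, 0.3, 1.4]
finger_gap: 0.0118
```

```bash
python3 -c "
from h import *
st();arc([-120,-115,-110,-105,-100])"
```

```text
t 4.5833 g [0.5642 0.0343 0.1594] ang -124.72223835909422 r 0.07928456464506647 yawy -34.70292815372488 Ftan(ccw) -0.9901951246811271 Frad 0.2652042991517901 F [-0.9649  0.346   1.4096] T [ 0.0889  0.2754 -0.0476] gap 0.011777494948128273
-120 xyz [0.15 0.64 0.03] spin -0.082
-115 xyz [ 0.15  1.34 -0.05] spin -0.169
-110 xyz [ 0.16  2.02 -0.2 ] spin -0.257
-105 xyz [ 0.16  2.68 -0.41] spin -0.344
-100 xyz [ 0.17  3.33 -0.67] spin -0.431
```

{"fn": "carry_out", "kwargs": {
  "commands": [
    {"grip": 1,"xyz": [0,0.32,0],"spin": -0.04},
    {"grip": 1,"xyz": [0,0.64,-0.04],"spin": -0.082},
    {"grip": 1,"xyz": [0,1.0,-0.08],"spin": -0.125},
    {"grip": 1,"xyz": [0,1.34,-0.12],"spin": -0.169},
    {"grip": 1,"xyz": [0,1.34,-0.12],"spin": -0.169}
  ]
}}

```text
t: 5.0
ee_pos: [0.5753, 0.0281, 0.1404]
orientation: [[0.001, 0.907, -0.421], [-0.008, -0.421, -0.907], [-1.0, 0.004, 0.006]]
wrist_force: [-4.6, 1.9, 3.6]
finger_gap: 0.0122
```

```bash
python3 -c "
from h import *
st();arc([-110,-105,-100,-95,-90],r=.0793,z=.1594)"
```

```text
t 5.0 g [0.5753 0.0283 0.1594] ang -115.60580669633488 r 0.0789718072645332 yawy -24.880269766954783 Ftan(ccw) -5.004990585351325 Frad 0.25393173137334935 F [-4.6232  1.934   3.5619] T [ 0.3309  0.8031 -0.0009] gap 0.012230841909771566
-110 xyz [ 0.    0.77 -0.01] spin -0.085
-105 xyz [ 0.01  1.45 -0.1 ] spin -0.172
-100 xyz [ 0.01  2.13 -0.24] spin -0.26
-95 xyz [ 0.01  2.79 -0.45] spin -0.347
-90 xyz [ 0.01  3.43 -0.71] spin -0.434
```

{"fn": "carry_out", "kwargs": {
  "commands": [
    {"grip": 1,"xyz": [0,0.77,-0.01],"spin": -0.085},
    {"grip": 1,"xyz": [0,1.45,-0.1],"spin": -0.172},
    {"grip": 1,"xyz": [0,2.13,-0.24],"spin": -0.26},
    {"grip": 1,"xyz": [0,2.79,-0.45],"spin": -0.347},
    {"grip": 1,"xyz": [0,3.43,-0.71],"spin": -0.434}
  ]
}}

```text
t: 5.42
ee_pos: [0.608, 0.0212, 0.1404]
orientation: [[-0.002, 1.0, 0.004], [-0.007, 0.004, -1.0], [-1.0, -0.002, 0.007]]
wrist_force: [-5.9, 3.0, 5.6]
finger_gap: 0.012
```

```bash
python3 -c "
from h import *
st();arc([-87,-81,-75,-69,-63],r=.0793,z=.1594)"
```

```text
t 5.4167 g [0.608  0.0214 0.1594] ang -91.03147719240583 r 0.0781521849761547 yawy 0.2545403866593005 Ftan(ccw) -5.942172216659623 Frad -2.877594405495208 F [-5.8894  2.9841  5.5791] T [ 0.738   1.3697 -0.069 ] gap 0.011998216145817985
-87 xyz [-0.    0.56  0.1 ] spin -0.048
-81 xyz [-0.    1.39  0.01] spin -0.153
-75 xyz [-0.01  2.2  -0.16] spin -0.257
-69 xyz [-0.01  2.99 -0.41] spin -0.362
-63 xyz [-0.01  3.75 -0.74] spin -0.467
```

{"fn": "carry_out", "kwargs": {
  "commands": [
    {"grip": 1,"xyz": [0,0.6,0.02],"spin": -0.06},
    {"grip": 1,"xyz": [0,1.39,-0.06],"spin": -0.153},
    {"grip": 1,"xyz": [0,2.2,-0.23],"spin": -0.257},
    {"grip": 1,"xyz": [0,2.99,-0.48],"spin": -0.362},
    {"grip": 1,"xyz": [0,3.75,-0.8],"spin": -0.467}
  ]
}}

```text
t: 5.83
ee_pos: [0.6438, 0.0304, 0.1404]
orientation: [[-0.006, 0.888, 0.459], [-0.006, 0.459, -0.888], [-1.0, -0.009, 0.003]]
wrist_force: [-10.1, 2.7, 7.9]
finger_gap: 0.012
```

```bash
python3 -c "
from h import *
st();arc([-60,-56,-52,-50],r=.0785,z=.1594)"
```

```text
t 5.8333 g [0.6439 0.0305 0.1594] ang -63.447002732531246 r 0.07711867352506856 yawy 27.323299206067848 Ftan(ccw) -7.7829847543959385 Frad -6.918326238025695 F [-10.0547   2.7094   7.8931] T [ 0.5687  1.8557 -0.0515] gap 0.011966260666406303
-60 xyz [-0.    0.49  0.13] spin -0.047
-56 xyz [-0.01  1.03  0.08] spin -0.117
-52 xyz [-0.01  1.57 -0.  ] spin -0.186
-50 xyz [-0.02  1.84 -0.06] spin -0.221
```

```bash
python3 -c "
from h import *
from scipy.optimize import least_squares
P=np.array([[.5642,.0343],[.5753,.0283],[.608,.0214],[.6439,.0305]])
r=least_squares(lambda c:np.hypot(*(P-c).T)-.08,[.609,.1]);print(r.x,r.fun)
r=least_squares(lambda c:np.hypot(*(P-c[:2]).T)-c[2],[.609,.1,.08]);print(r.x,r.fun)
C=[.6072,.1]
st(C);arc([-60,-56,-52,-49],C=[.6072,.1],r=.0785,z=.1585)"
```

```text
[0.6074 0.1016] [-0.0001 -0.      0.0002 -0.0001]
[0.6073 0.0998 0.0784] [ 0. -0.  0. -0.]
t 5.8333 g [0.6439 0.0305 0.1594] ang -62.17478047559429 r 0.07856875797773477 yawy 27.323299206067848 Ftan(ccw) -7.627461053084974 Frad -7.089423637122146 F [-10.0547   2.7094   7.8931] T [ 0.5687  1.8557 -0.0515] gap 0.011966260666406303
-60 xyz [ 0.09  0.31 -0.02] spin -0.047
-56 xyz [ 0.08  0.86 -0.07] spin -0.117
-52 xyz [ 0.08  1.4  -0.15] spin -0.186
-49 xyz [ 0.07  1.8  -0.23] spin -0.239
```

{"fn": "carry_out", "kwargs": {
  "commands": [
    {"grip": 1,"xyz": [0.03,0.5,-0.08],"spin": -0.07},
    {"grip": 1,"xyz": [0.06,1.0,-0.15],"spin": -0.13},
    {"grip": 1,"xyz": [0.08,1.4,-0.23],"spin": -0.186},
    {"grip": 1,"xyz": [0.08,1.7,-0.28],"spin": -0.225},
    {"grip": 1,"xyz": [0.08,1.7,-0.28],"spin": -0.225}
  ]
}}

```text
t: 6.25
ee_pos: [0.6579, 0.0402, 0.1404]
orientation: [[-0.006, 0.763, 0.647], [-0.007, 0.647, -0.763], [-1.0, -0.01, 0.002]]
wrist_force: [-4.5, -1.8, 8.1]
finger_gap: 0.0116
```

```bash
python3 -c "
from h import *
st([.6074,.1010])"
```

```text
t 6.25 g [0.658  0.0403 0.1594] ang -50.175917011302744 r 0.07899132265817091 yawy 40.28783597491483 Ftan(ccw) -4.5897945291394135 Frad -1.48136288662044 F [-4.4737 -1.8017  8.1184] T [-0.3097  0.7356 -0.0147] gap 0.011607718501611084
```

{"fn": "carry_out", "kwargs": {
  "commands": [
    {"grip": 0,"xyz": [0,0,0],"spin": 0},
    {"grip": 0,"xyz": [0,0,0],"spin": 0},
    {"grip": 0,"xyz": [0,0,0],"spin": 0},
    {"grip": 0,"xyz": [0,0,0],"spin": 0},
    {"grip": 0,"xyz": [-2,0,0],"spin": 0}
  ]
}}

```text
t: 6.67
ee_pos: [0.6557, 0.0394, 0.1568]
orientation: [[-0.013, 0.763, 0.647], [-0.009, 0.647, -0.763], [-1.0, -0.015, -0.002]]
wrist_force: [-0.9, -0.4, -1.4]
finger_gap: 0.0429
```

{"fn": "carry_out", "kwargs": {
  "commands": [
    {"grip": 0,"xyz": [-2,0,0],"spin": 0},
    {"grip": 0,"xyz": [-5,0,0],"spin": -0.1},
    {"grip": 0,"xyz": [-8,0,0],"spin": -0.2},
    {"grip": 0,"xyz": [-10,0,0],"spin": -0.3},
    {"grip": 0,"xyz": [-12,0,0],"spin": -0.4}
  ]
}}

```text
t: 7.08
ee_pos: [0.6575, 0.0405, 0.2783]
orientation: [[-0.011, 0.446, 0.895], [-0.009, 0.895, -0.447], [-1.0, -0.013, -0.006]]
wrist_force: [0.4, -0.8, -0.7]
finger_gap: 0.0763
```

```bash
python3 -c "
from h import *
go([.6074,.1005,.29],94)
"
```

```text
p [0.6575 0.0405 0.2783] yaw 63.48246953668756 q [ 0.4065  0.6773 -0.8755  1.4218  0.5273  1.2997  0.601 ] F [ 0.4178 -0.8391 -0.7437] T [ 0.0616 -0.2084 -0.0163] gap 0.07630702519919327 t 7.0833
R [[-0.01137337106298836, 0.4464354578961903, 0.8947435545248048], [-0.008546538890207843, 0.8947253443532815, -0.44653500965198645], [-0.9998987964307496, -0.012725568942896238, -0.006360565337912294]]
shift cm [-1.1615  3.1215 -7.1664] spin -0.5326313861624726
```

{"fn": "carry_out", "kwargs": {
  "commands": [
    {"grip": 0,"xyz": [0,1,-2],"spin": -0.12},
    {"grip": 0,"xyz": [0,2,-4],"spin": -0.24},
    {"grip": 0,"xyz": [0,3.1,-7.1],"spin": -0.36},
    {"grip": 0,"xyz": [0,3.1,-7.1],"spin": -0.48},
    {"grip": 0,"xyz": [0,3.1,-7.1],"spin": -0.53}
  ]
}}

```text
t: 7.5
ee_pos: [0.6066, 0.1019, 0.2787]
orientation: [[-0.011, -0.077, 0.997], [-0.008, 0.997, 0.077], [-1.0, -0.008, -0.012]]
wrist_force: [1.2, -1.0, -0.2]
finger_gap: 0.088
```

{"fn": "carry_out", "kwargs": {
  "commands": [
    {"grip": 0,"xyz": [0,0,0],"spin": 0},
    {"grip": 0,"xyz": [0,0,0],"spin": 0}
  ]
}}

```text
t: 7.67
ee_pos: [0.6064, 0.102, 0.2786]
orientation: [[-0.011, -0.076, 0.997], [-0.008, 0.997, 0.076], [-1.0, -0.007, -0.012]]
wrist_force: [0.4, 0.2, 0.3]
finger_gap: 0.0879
```

```bash
python3 -c "
from h import *
import cv2
go([.6074,.1005,.145],94)
cv2.imwrite('pics/w4.png',bot.capture('wrist')[:,:,::-1])
"
```

```text
p [0.6064 0.102  0.2786] yaw 94.35285155642057 q [ 0.4225  0.656  -1.0236  1.5412  0.5755  1.2865  0.9655] F [0.4293 0.1578 0.3399] T [ 0.0689 -0.109  -0.0111] gap 0.08788598551789532 t 7.6667
R [[-0.011255489993792896, -0.0758965236170942, 0.9970521709759422], [-0.0081519370840684, 0.9970891620373461, 0.07580731408934455], [-0.9999034252700494, -0.007274658102140686, -0.011841430771656718]]
shift cm [13.3592 -0.0645  0.2432] spin 0.006158421430325567
```

View pics/w4.png

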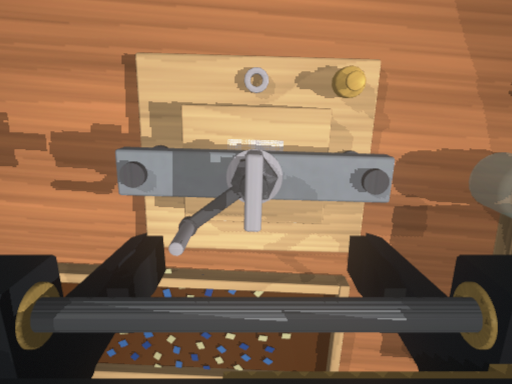

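```bash
python3 z.py pics/w4.png pics/w4z.png 110 130 180 140 4;python3 -c "
from h import *
a=wray(254.7,152,.174);b=wray(253.2,230,.174);d=a-b
print(a,b,(a+b)/2,np.hypot(*d[:2]),np.degrees(np.arctan2(d[1],d[0])))
print(wray(176,249,.172))
"
```

```text
[0.5746 0.0979 0.174 ] [0.6372 0.1014 0.174 ] [0.6059 0.0997 0.174 ] 0.06269165026837048 -176.84378392395033
[0.6596 0.0393 0.172 ]
```

View pics/w4z.png

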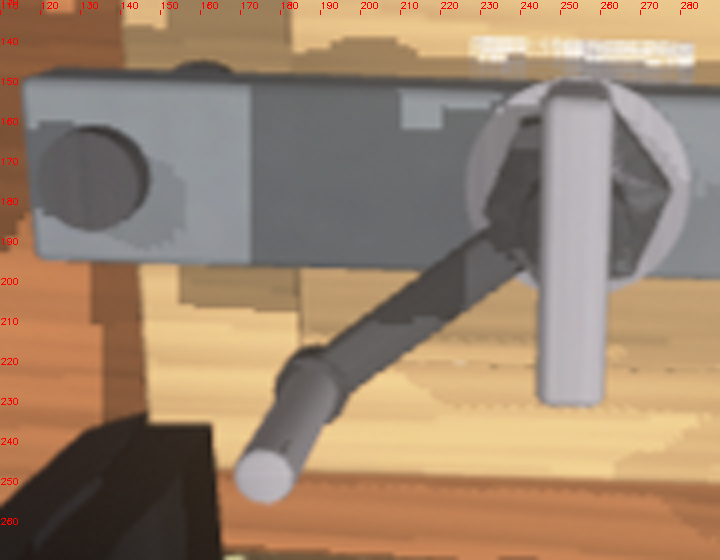

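```bash
python3 -c "
from h import *
go([.6069,.1,.144],93.4)
"
```

```text
p [0.6066 0.1018 0.2786] yaw 94.30151551056136 q [ 0.4225  0.656  -1.0231  1.541   0.5754  1.2865  0.9651] F [ 0.7832 -1.0612 -0.0345] T [ 0.0363 -0.2409 -0.0105] gap 0.08833355948284126 t 7.7167
R [[-0.011199019012382292, -0.07500305741968949, 0.99712041567248], [-0.008248108699123843, 0.9971559542916285, 0.07491309313891144], [-0.9999032706597414, -0.007385404420243206, -0.011785801860786354]]
shift cm [13.4592 -0.0854  0.1761] spin 0.015734413917093324
```

{"fn": "carry_out", "kwargs": {
  "commands": [
    {"grip": 0,"xyz": [3.5,-0.09,0.18],"spin": 0.016},
    {"grip": 0,"xyz": [7,-0.09,0.18],"spin": 0.016},
    {"grip": 0,"xyz": [10.5,-0.09,0.18],"spin": 0.016},
    {"grip": 0,"xyz": [13,-0.09,0.18],"spin": 0.016},
    {"grip": 0.3,"xyz": [13.45,-0.09,0.18],"spin": 0.016}
  ]
}}

```text
t: 8.13
ee_pos: [0.6045, 0.0983, 0.1394]
orientation: [[-0.018, -0.057, 0.998], [-0.01, 0.998, 0.057], [-1.0, -0.009, -0.019]]
wrist_force: [-0.4, -1.4, -0.7]
finger_gap: 0.0834
```

{"fn": "carry_out", "kwargs": {
  "commands": [
    {"grip": 1,"xyz": [0,0,0],"spin": 0},
    {"grip": 1,"xyz": [0,0,0],"spin": 0},
    {"grip": 1,"xyz": [0,0,0],"spin": 0},
    {"grip": 1,"xyz": [0,0,0],"spin": 0},
    {"grip": 1,"xyz": [0,0,0],"spin": 0}
  ]
}}

```text
t: 8.55
ee_pos: [0.6054, 0.0985, 0.1409]
orientation: [[-0.016, -0.057, 0.998], [-0.01, 0.998, 0.057], [-1.0, -0.009, -0.016]]
wrist_force: [-0.2, -0.6, 0.3]
finger_gap: 0.05
```

{"fn": "carry_out", "kwargs": {
  "commands": [
    {"grip": 1,"xyz": [0,0,0],"spin": 0},
    {"grip": 1,"xyz": [0,0,0],"spin": 0},
    {"grip": 1,"xyz": [0,0,0],"spin": 0},
    {"grip": 1,"xyz": [0,0,0],"spin": 0},
    {"grip": 1,"xyz": [0,0,0],"spin": 0}
  ]
}}

```text
t: 8.97
ee_pos: [0.6054, 0.0988, 0.1411]
orientation: [[-0.015, -0.057, 0.998], [-0.01, 0.998, 0.057], [-1.0, -0.009, -0.016]]
wrist_force: [-0.3, 0.7, 2.0]
finger_gap: 0.0228
```

```bash
python3 -c "
from h import *
go([.6069,.1,.144],93.4)
"
```

```text
p [0.6054 0.0988 0.1411] yaw 93.26629528442307 q [ 0.3706  0.796  -0.9182  1.6607  0.7076  1.0707  0.8557] F [-0.2534  0.6854  2.0296] T [ 0.2204 -0.1366 -0.0101] gap 0.022819008492706627 t 8.9667
R [[-0.015400495979640915, -0.05697458294116071, 0.998256841510371], [-0.009581734304452175, 0.9983378106977551, 0.05683138304609631], [-0.9998354940145403, -0.008689800336835134, -0.015920812755823344]]
shift cm [-0.2963  0.1077  0.148 ] spin -0.002333587512260148
```

{"fn": "carry_out", "kwargs": {
  "commands": [
    {"grip": 1,"xyz": [-0.1,0.1,0.1],"spin": 0},
    {"grip": 1,"xyz": [-0.1,0.1,0.1],"spin": 0},
    {"grip": 1,"xyz": [-0.1,0.1,0.1],"spin": 0},
    {"grip": 1,"xyz": [-0.1,0.1,0.1],"spin": 0},
    {"grip": 1,"xyz": [-0.1,0.1,0.1],"spin": 0}
  ]
}}

```text
t: 9.38
ee_pos: [0.6055, 0.0988, 0.1412]
orientation: [[-0.018, -0.057, 0.998], [-0.011, 0.998, 0.056], [-1.0, -0.01, -0.018]]
wrist_force: [-2.0, -3.6, -5.8]
finger_gap: 0.0228
```

```bash
python3 -c "
from h import *
go([.6069,.1,.144],93.4)
"
```

```text
p [0.6055 0.0988 0.1412] yaw 93.24438936872524 q [ 0.3688  0.7968 -0.9173  1.6582  0.7067  1.0745  0.8558] F [-2.0328 -3.5832 -5.8018] T [-0.6131  0.4846 -0.0094] gap 0.02278418728466263 t 9.3833
R [[-0.017733862260972375, -0.05659205576404074, 0.9982398756580048], [-0.011256077442571845, 0.9983449109764526, 0.056398044718109656], [-0.9997793810886058, -0.010236110189850758, -0.018341515702513432]]
shift cm [-0.2881  0.1043  0.1436] spin -0.002715917866851575
```

The fingertips have closed on the shaft below the bar, since the gap is 22.8 mm. I'll open, rise about 1 cm, re-centre and regrip.

{"fn": "carry_out", "kwargs": {
  "commands": [
    {"grip": 0.4,"xyz": [0,0,0],"spin": 0},
    {"grip": 0.4,"xyz": [0,0,0],"spin": 0},
    {"grip": 0.4,"xyz": [-0.5,0.1,0.12],"spin": 0},
    {"grip": 0.4,"xyz": [-1.1,0.1,0.12],"spin": 0},
    {"grip": 0.4,"xyz": [-1.1,0.1,0.12],"spin": 0}
  ]
}}

```text
t: 9.8
ee_pos: [0.6082, 0.1013, 0.1543]
orientation: [[-0.014, -0.057, 0.998], [-0.01, 0.998, 0.057], [-1.0, -0.009, -0.015]]
wrist_force: [1.0, -0.4, 0.7]
finger_gap: 0.0524
```

```bash
python3 -c "
from h import *
import cv2
go([.6069,.1,.152],93.3)
cv2.imwrite('pics/w5.png',bot.capture('wrist')[:,:,::-1])
"
```

```text
p [0.6082 0.1013 0.1543] yaw 93.26593288150053 q [ 0.371   0.7845 -0.9283  1.6452  0.6945  1.093   0.8639] F [ 1.0308 -0.4436  0.7429] T [ 0.1218 -0.1328  0.0182] gap 0.05239369119072188 t 9.8
R [[-0.014328771797600594, -0.0569682526588577, 0.9982731612578637], [-0.009552263980413981, 0.9983378964320394, 0.0568348379121369], [-0.9998517092807416, -0.00872139533830091, -0.014849131682771657]]
shift cm [ 0.2295 -0.1186 -0.1296] spin -0.00059458338448273
```

View pics/w5.png

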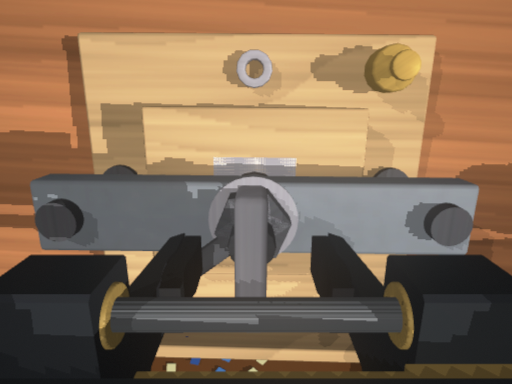

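{"fn": "carry_out", "kwargs": {
  "commands": [
    {"grip": 1,"xyz": [0.15,-0.12,-0.1],"spin": 0},
    {"grip": 1,"xyz": [0.15,-0.12,-0.1],"spin": 0},
    {"grip": 1,"xyz": [0.15,-0.12,-0.1],"spin": 0},
    {"grip": 1,"xyz": [0.15,-0.12,-0.1],"spin": 0},
    {"grip": 1,"xyz": [0.15,-0.12,-0.1],"spin": 0}
  ]
}}

```text
t: 10.27
ee_pos: [0.6069, 0.0994, 0.1521]
orientation: [[-0.015, -0.057, 0.998], [-0.01, 0.998, 0.057], [-1.0, -0.01, -0.016]]
wrist_force: [-0.1, -0.6, 3.6]
finger_gap: 0.0214
```

{"fn": "carry_out", "kwargs": {
  "commands": [
    {"grip": 1,"xyz": [0,0,0],"spin": 0},
    {"grip": 1,"xyz": [0,0,0],"spin": 0},
    {"grip": 1,"xyz": [0,0,0],"spin": 0},
    {"grip": 1,"xyz": [0,0,0],"spin": 0}
  ]
}}

```text
t: 10.6
ee_pos: [0.6073, 0.0989, 0.1526]
orientation: [[-0.015, -0.056, 0.998], [-0.011, 0.998, 0.056], [-1.0, -0.01, -0.015]]
wrist_force: [-0.3, -3.2, 5.2]
finger_gap: 0.014
```

```bash
python3 -c "
from h import *
go([.6069,.1,.152],93.3)
"
```

```text
p [0.6073 0.0989 0.1526] yaw 93.19359379534767 q [ 0.3736  0.7844 -0.9263  1.6494  0.6964  1.0898  0.8634] F [-0.3411 -3.2427  5.2176] T [-0.1736  0.0334 -0.1504] gap 0.013988661098097682 t 10.6
R [[-0.014567591751307445, -0.05570693965280436, 0.9983408847408215], [-0.011083507988975443, 0.998394487699602, 0.05554820232651841], [-0.9998324565252049, -0.010255915637733929, -0.015161631614246609]]
shift cm [ 0.0545  0.1153 -0.0301] spin -0.001857138615734074
```

{"fn": "carry_out", "kwargs": {
  "commands": [
    {"grip": 1,"xyz": [0,0.05,0],"spin": 0.05},
    {"grip": 1,"xyz": [0,0.05,0],"spin": 0.1},
    {"grip": 1,"xyz": [0,0.05,0],"spin": 0.15},
    {"grip": 1,"xyz": [0,0.05,0],"spin": 0.2}
  ]
}}

```text
t: 10.93
ee_pos: [0.6073, 0.0989, 0.1526]
orientation: [[-0.015, 0.146, 0.989], [-0.012, 0.989, -0.146], [-1.0, -0.014, -0.013]]
wrist_force: [-0.0, -3.0, 2.4]
finger_gap: 0.0137
```

```bash
cat >> h.py <<'E'
def sc():
    s=bot.get_state();R=np.array(s['orientation']);p=np.array(s['ee_pos'])
    print('t',round(s['t'],2),'p',p,'yaw',np.degrees(np.arctan2(R[1,1],R[0,1])),'rel',round(np.radians(93.19-np.degrees(np.arctan2(R[1,1],R[0,1]))),4),'F',np.array(s['wrist_force']),'T',np.array(s['wrist_torque']),'gap',s['finger_gap'],'q',np.array(s['joint_positions']),'tau',np.array(s['tau']))
E
python3 -c "
from h import *
sc()"
```

```text
t 10.93 p [0.6073 0.0989 0.1526] yaw 81.60276325728194 rel 0.2022 F [-0.0355 -3.0075  2.4257] T [-0.0388  0.0281  0.1704] gap 0.013687998545567943 q [ 0.3504  0.7652 -0.8844  1.6506  0.6633  1.0717  0.6834] tau [ -0.684  -54.2098 -15.0403 -19.2239  -0.1467  -0.2401   0.4503]
```

{"fn": "carry_out", "kwargs": {
  "commands": [
    {"grip": 1,"xyz": [0,0,0],"spin": 0.05},
    {"grip": 1,"xyz": [0,0,0],"spin": 0.08}
  ]
}}

```text
t: 11.1
ee_pos: [0.6072, 0.0988, 0.1526]
orientation: [[-0.015, 0.227, 0.974], [-0.012, 0.974, -0.227], [-1.0, -0.015, -0.012]]
wrist_force: [-0.1, -0.3, 1.8]
finger_gap: 0.0138
```

```bash
python3 -c "
from h import *
sc()"
```

```text
t 11.1 p [0.6072 0.0988 0.1526] yaw 76.88911074027152 rel 0.2845 F [-0.0522 -0.2529  1.7581] T [ 0.2071 -0.0427  0.2509] gap 0.013823193172093469 q [ 0.3408  0.7576 -0.867   1.6512  0.6495  1.0641  0.6106] tau [ -0.2094 -54.997  -14.0412 -19.4387  -0.0373   0.0644  -0.0814]
```

{"fn": "carry_out", "kwargs": {
  "commands": [
    {"grip": 1,"xyz": [0,0,0],"spin": 0.05},
    {"grip": 1,"xyz": [0,0,0],"spin": 0.08}
  ]
}}

```text
t: 11.27
ee_pos: [0.6072, 0.0988, 0.1526]
orientation: [[-0.015, 0.306, 0.952], [-0.012, 0.952, -0.306], [-1.0, -0.016, -0.01]]
wrist_force: [-0.2, -1.5, 1.7]
finger_gap: 0.0138
```

```bash
python3 -c "
from h import *
sc()"
```

```text
t 11.27 p [0.6072 0.0988 0.1526] yaw 72.17874658181694 rel 0.3667 F [-0.2099 -1.5022  1.6671] T [ 0.2117 -0.0971  0.2173] gap 0.013842377066862088 q [ 0.3311  0.7503 -0.8498  1.6518  0.6358  1.0569  0.5379] tau [ -0.2541 -54.9678 -13.7293 -19.5591  -0.0178   0.0701  -0.0496]
```

{"fn": "carry_out", "kwargs": {
  "commands": [
    {"grip": 1,"xyz": [0,0,0],"spin": 0.05},
    {"grip": 1,"xyz": [0,0,0],"spin": 0.06}
  ]
}}

```text
t: 11.43
ee_pos: [0.6073, 0.0988, 0.1526]
orientation: [[-0.014, 0.364, 0.931], [-0.012, 0.931, -0.364], [-1.0, -0.016, -0.009]]
wrist_force: [-0.4, -0.6, 1.5]
finger_gap: 0.0139
```

```bash
sed -i "s/,'q',np.array(s\['joint_positions'\]),'tau',np.array(s\['tau'\]))$/)/" h.py; python3 -c "
from h import *
sc()"
```

```text
t 11.43 p [0.6073 0.0988 0.1526] yaw 68.64706490897888 rel 0.4284 F [-0.394  -0.6126  1.4922] T [ 0.2536 -0.0931  0.2222] gap 0.01393755122262014
```

{"fn": "carry_out", "kwargs": {
  "commands": [
    {"grip": 1,"xyz": [0,0,0],"spin": 0.05},
    {"grip": 1,"xyz": [0,0,0],"spin": 0.06}
  ]
}}

```text
t: 11.6
ee_pos: [0.6072, 0.0988, 0.1526]
orientation: [[-0.014, 0.42, 0.907], [-0.012, 0.907, -0.42], [-1.0, -0.017, -0.008]]
wrist_force: [-0.6, -1.3, 1.5]
finger_gap: 0.0137
```

```bash
python3 -c "
from h import *
sc()"
```

```text
t 11.6 p [0.6072 0.0988 0.1526] yaw 65.16320735042599 rel 0.4892 F [-0.6252 -1.2894  1.4567] T [ 0.2445 -0.0878  0.2492] gap 0.013705015620584555
```

{"fn": "carry_out", "kwargs": {
  "commands": [
    {"grip": 1,"xyz": [0,0,0],"spin": 0.05},
    {"grip": 1,"xyz": [0,0,0],"spin": 0.06}
  ]
}}

```text
t: 11.77
ee_pos: [0.6072, 0.0987, 0.1526]
orientation: [[-0.014, 0.474, 0.88], [-0.012, 0.88, -0.474], [-1.0, -0.017, -0.007]]
wrist_force: [-0.4, -2.0, 1.3]
finger_gap: 0.0137
```

```bash
python3 -c "
from h import *
sc()"
```

```text
t 11.77 p [0.6072 0.0987 0.1526] yaw 61.70444537686516 rel 0.5495 F [-0.4207 -1.9764  1.3029] T [ 0.2336 -0.0812  0.286 ] gap 0.013748298693774308
```

{"fn": "carry_out", "kwargs": {
  "commands": [
    {"grip": 1,"xyz": [0,0,0],"spin": 0.05},
    {"grip": 1,"xyz": [0,0,0],"spin": 0.06}
  ]
}}

```text
t: 11.93
ee_pos: [0.6072, 0.0987, 0.1526]
orientation: [[-0.014, 0.526, 0.85], [-0.012, 0.85, -0.526], [-1.0, -0.018, -0.006]]
wrist_force: [-0.9, -0.9, 2.3]
finger_gap: 0.0139
```

```bash
python3 -c "
from h import *
sc()"
```

```text
t 11.93 p [0.6072 0.0987 0.1526] yaw 58.273448230684785 rel 0.6094 F [-0.8856 -0.8524  2.304 ] T [ 0.3347 -0.0778  0.3099] gap 0.013882842438539895
```

{"fn": "carry_out", "kwargs": {
  "commands": [
    {"grip": 1,"xyz": [0,0,0],"spin": 0.02},
    {"grip": 1,"xyz": [0,0,0],"spin": 0.03}
  ]
}}

```text
t: 12.1
ee_pos: [0.6072, 0.0987, 0.1526]
orientation: [[-0.014, 0.551, 0.834], [-0.012, 0.834, -0.551], [-1.0, -0.018, -0.005]]
wrist_force: [-1.1, -1.2, 1.7]
finger_gap: 0.0137
```

```bash
python3 -c "
from h import *
sc()"
```

```text
t 12.1 p [0.6072 0.0987 0.1526] yaw 56.568234213978684 rel 0.6392 F [-1.0899 -1.1912  1.7425] T [ 0.2851 -0.0349  0.2619] gap 0.01373151914441264
```

{"fn": "carry_out", "kwargs": {
  "commands": [
    {"grip": 1,"xyz": [0,0,0],"spin": 0.0}
  ]
}}

```text
t: 12.18
ee_pos: [0.6072, 0.0987, 0.1526]
orientation: [[-0.014, 0.55, 0.835], [-0.012, 0.835, -0.551], [-1.0, -0.018, -0.005]]
wrist_force: [-0.3, -2.0, 3.0]
finger_gap: 0.0141
```

```bash
python3 -c "
from h import *
sc()"
```

```text
t 12.18 p [0.6072 0.0987 0.1526] yaw 56.598016261531235 rel 0.6387 F [-0.306  -2.0378  3.0141] T [ 0.265 -0.074  0.296] gap 0.014078278776248614
```

{"fn": "carry_out", "kwargs": {
  "commands": [
    {"grip": 1,"xyz": [0,0,0],"spin": 0.05},
    {"grip": 1,"xyz": [0,0,0],"spin": 0.06}
  ]
}}

```text
t: 12.35
ee_pos: [0.6072, 0.0987, 0.1526]
orientation: [[-0.014, 0.6, 0.8], [-0.012, 0.8, -0.6], [-1.0, -0.018, -0.004]]
wrist_force: [-0.3, -2.6, 1.8]
finger_gap: 0.0141
```

```bash
python3 -c "
from h import *
sc()"
```

```text
t 12.35 p [0.6072 0.0987 0.1526] yaw 53.09977339502466 rel 0.6997 F [-0.2713 -2.6289  1.8093] T [ 0.2424 -0.1373  0.3167] gap 0.014058930799306
```

{"fn": "carry_out", "kwargs": {
  "commands": [
    {"grip": 1,"xyz": [0,0,0],"spin": 0.05},
    {"grip": 1,"xyz": [0,0,0],"spin": 0.06}
  ]
}}

```text
t: 12.52
ee_pos: [0.6072, 0.0987, 0.1526]
orientation: [[-0.014, 0.648, 0.762], [-0.012, 0.762, -0.648], [-1.0, -0.019, -0.003]]
wrist_force: [-1.4, -0.7, 1.5]
finger_gap: 0.014
```

```bash
python3 -c "
from h import *
sc()
for i in range(4): bot.capture('side'); sc()"
```

```text
t 12.52 p [0.6072 0.0987 0.1526] yaw 49.63199528542963 rel 0.7602 F [-1.3533 -0.7259  1.455 ] T [ 0.2666 -0.0967  0.3335] gap 0.01396669341320945
t 12.57 p [0.6072 0.0986 0.1526] yaw 49.687951443786496 rel 0.7593 F [-1.435  -1.583   0.9902] T [ 0.2113 -0.0896  0.2608] gap 0.013791510740070033
t 12.62 p [0.6072 0.0987 0.1526] yaw 49.7578817715201 rel 0.758 F [-0.0056 -2.3706  2.1732] T [ 0.213  -0.0475  0.2118] gap 0.013734259626827474
t 12.67 p [0.6072 0.0987 0.1526] yaw 49.765965894424674 rel 0.7579 F [-1.1697 -1.6947  2.0964] T [ 0.2208 -0.091   0.2328] gap 0.013806281520073954
t 12.72 p [0.6072 0.0986 0.1526] yaw 49.748904062744906 rel 0.7582 F [-0.6018 -1.1839  2.6191] T [ 0.1953 -0.0439  0.2383] gap 0.013971147050963256
```

Torque has risen about 0.1 N·m over the free value, so the screw is snug. I'll release and go back to the post.

{"fn": "carry_out", "kwargs": {
  "commands": [
    {"grip": 0,"xyz": [0,0,0],"spin": 0},
    {"grip": 0,"xyz": [0,0,0],"spin": 0},
    {"grip": 0,"xyz": [0,0,0],"spin": 0},
    {"grip": 0,"xyz": [0,0,0],"spin": 0},
    {"grip": 0,"xyz": [-2,0,0],"spin": 0}
  ]
}}

```text
t: 13.13
ee_pos: [0.6053, 0.0981, 0.1693]
orientation: [[-0.02, 0.646, 0.763], [-0.013, 0.763, -0.646], [-1.0, -0.023, -0.007]]
wrist_force: [-0.3, -0.5, 0.4]
finger_gap: 0.0447
```

{"fn": "carry_out", "kwargs": {
  "commands": [
    {"grip": 0,"xyz": [-3,0,0],"spin": 0},
    {"grip": 0,"xyz": [-6,0,0],"spin": 0},
    {"grip": 0,"xyz": [-8,0,0],"spin": 0},
    {"grip": 0,"xyz": [-8,0,0],"spin": 0}
  ]
}}

```text
t: 13.47
ee_pos: [0.6091, 0.1006, 0.2538]
orientation: [[-0.013, 0.646, 0.764], [-0.011, 0.763, -0.646], [-1.0, -0.017, -0.003]]
wrist_force: [1.2, -0.1, 0.2]
finger_gap: 0.0714
```

```bash
python3 -c "
from h import *
sc(); go([.658,.04,.23],40)
"
```

```text
t 13.47 p [0.6091 0.1006 0.2538] yaw 49.78226742906115 rel 0.7576 F [ 1.2036 -0.1377  0.2235] T [ 0.0819 -0.1513  0.0248] gap 0.07142212171485783
p [0.6091 0.1006 0.2538] yaw 49.78226742906115 q [ 0.3177  0.6118 -0.8293  1.5652  0.4782  1.1947  0.2612] F [ 1.2036 -0.1377  0.2235] T [ 0.0819 -0.1513  0.0248] gap 0.07142212171485783 t 13.4667
R [[-0.013344188849810758, 0.6455986065844944, 0.7635603262349999], [-0.011231745413740982, 0.7634833625448216, -0.6457298219938534], [-0.999847878689004, -0.017192855882945293, -0.002936866984863642]]
shift cm [ 2.3831 -1.4319  7.6518] spin 0.1707327749477179
```

{"fn": "carry_out", "kwargs": {
  "commands": [
    {"grip": 0,"xyz": [0,-0.4,2.5],"spin": 0.06},
    {"grip": 0,"xyz": [0,-0.9,5],"spin": 0.12},
    {"grip": 0,"xyz": [0.5,-1.4,7.6],"spin": 0.17},
    {"grip": 0,"xyz": [1.5,-1.4,7.6],"spin": 0.17},
    {"grip": 0,"xyz": [2,-1.4,7.6],"spin": 0.17}
  ]
}}

```text
t: 13.88
ee_pos: [0.6577, 0.0388, 0.2315]
orientation: [[-0.015, 0.767, 0.641], [-0.012, 0.641, -0.767], [-1.0, -0.019, -0.001]]
wrist_force: [-0.5, -0.3, -1.1]
finger_gap: 0.0883
```

{"fn": "carry_out", "kwargs": {
  "commands": [
    {"grip": 0,"xyz": [0,0,0],"spin": 0},
    {"grip": 0,"xyz": [0,0,0],"spin": 0}
  ]
}}

```text
t: 14.05
ee_pos: [0.6566, 0.0398, 0.2305]
orientation: [[-0.018, 0.766, 0.643], [-0.011, 0.643, -0.766], [-1.0, -0.021, -0.003]]
wrist_force: [0.5, -0.2, 0.4]
finger_gap: 0.0882
```

```bash
python3 -c "
from h import *
import cv2
go([.658,.0403,.139],40)
cv2.imwrite('pics/w6.png',bot.capture('wrist')[:,:,::-1])
"
```

```text
p [0.6566 0.0398 0.2305] yaw 40.02175252573464 q [ 0.3436  0.6865 -0.7529  1.4724  0.4907  1.1973  0.2126] F [ 0.4637 -0.1595  0.3925] T [-0.0184 -0.1185  0.0057] gap 0.0882053939520761 t 14.05
R [[-0.01759731506087364, 0.7656338531079986, 0.6430358757313999], [-0.011469005811997057, 0.642938578043045, -0.7658318658619996], [-0.999779373866221, -0.0208515668233164, -0.002532933611456199]]
shift cm [9.1427 0.3299 0.0746] spin 0.00037965319469428254
```

View pics/w6.png

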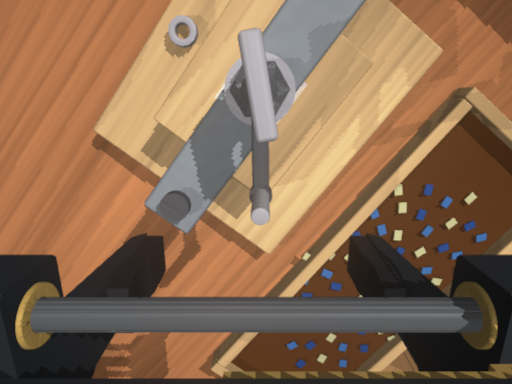

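The post top is at about (260.5,216). The bar is turned and clear of the post.

```bash
python3 -c "
from h import *
p=wray(260.5,216,.172);print(p)
go([p[0],p[1],.140],40)
"
```

```text
[0.6608 0.0397 0.172 ]
p [0.657  0.04   0.2312] yaw 40.0245392304323 q [ 0.3435  0.6859 -0.7532  1.4717  0.4907  1.1975  0.2127] F [-0.7905  0.4891  0.7538] T [-0.0031 -0.1709  0.0331] gap 0.08828615469389535 t 14.1
R [[-0.016481800883812656, 0.7656171249234157, 0.6430853506834291], [-0.011349199356611486, 0.6429880295576762, -0.7657921320564092], [-0.999799752907346, -0.019920137287166847, -0.001908459292253202]]
shift cm [9.1093 0.4579 0.2864] spin 0.00042829036694928455
```

{"fn": "carry_out", "kwargs": {
  "commands": [
    {"grip": 0,"xyz": [3,0.2,0.1],"spin": 0},
    {"grip": 0,"xyz": [6,0.4,0.18],"spin": 0},
    {"grip": 0,"xyz": [8.5,0.4,0.18],"spin": 0},
    {"grip": 0.5,"xyz": [9.1,0.4,0.18],"spin": 0},
    {"grip": 0.5,"xyz": [9.1,0.4,0.18],"spin": 0}
  ]
}}

```text
t: 14.52
ee_pos: [0.6584, 0.0406, 0.1388]
orientation: [[-0.02, 0.765, 0.644], [-0.011, 0.644, -0.765], [-1.0, -0.022, -0.004]]
wrist_force: [-0.6, -0.3, 0.3]
finger_gap: 0.0767
```

{"fn": "carry_out", "kwargs": {
  "commands": [
    {"grip": 1,"xyz": [0,0,0],"spin": 0},
    {"grip": 1,"xyz": [0,0,0],"spin": 0},
    {"grip": 1,"xyz": [0,0,0],"spin": 0},
    {"grip": 1,"xyz": [0,0,0],"spin": 0},
    {"grip": 1,"xyz": [0,0,0],"spin": 0}
  ]
}}

```text
t: 14.93
ee_pos: [0.6589, 0.0407, 0.1398]
orientation: [[-0.018, 0.765, 0.644], [-0.011, 0.644, -0.765], [-1.0, -0.021, -0.003]]
wrist_force: [-0.5, -0.6, 0.5]
finger_gap: 0.0436
```

{"fn": "carry_out", "kwargs": {
  "commands": [
    {"grip": 1,"xyz": [0,0,0],"spin": 0},
    {"grip": 1,"xyz": [0,0,0],"spin": 0},
    {"grip": 1,"xyz": [0,0,0],"spin": 0},
    {"grip": 1,"xyz": [0,0,0],"spin": 0},
    {"grip": 1,"xyz": [0,0,0],"spin": 0}
  ]
}}

```text
t: 15.35
ee_pos: [0.6583, 0.0401, 0.1398]
orientation: [[-0.02, 0.765, 0.644], [-0.012, 0.644, -0.765], [-1.0, -0.023, -0.003]]
wrist_force: [-2.4, -1.4, 2.4]
finger_gap: 0.0118
```

```bash
sed -i "s/^C0=.*/C0=np.array([.6074,.1010])/" h.py; python3 -c "
from h import *
s=st();g=np.array(s['ee_pos'])-.019*np.array(s['orientation'])[:,0]
r=np.hypot(*(g[:2]-C0));print(r)
arc([-53,-56,-60,-65,-70],r=r,z=g[2])
"
```

```text
t 15.35 g [0.6587 0.0404 0.1588] ang -49.779998642330455 r 0.07939184432946188 yawy 40.081745310556265 Ftan(ccw) -2.7071269064181522 Frad -0.46487446281323574 F [-2.3673 -1.3931  2.4428] T [-0.3085  0.2598  0.0071] gap 0.011797073315825107
0.07939184432946188
-53 xyz [ 0.01 -0.4  -0.01] spin 0.054
-56 xyz [ 0.02 -0.82 -0.04] spin 0.106
-60 xyz [ 0.03 -1.36 -0.12] spin 0.176
-65 xyz [ 0.05 -2.04 -0.27] spin 0.263
-70 xyz [ 0.06 -2.7  -0.48] spin 0.35
```

{"fn": "carry_out", "kwargs": {
  "commands": [
    {"grip": 1,"xyz": [0,-0.4,-0.01],"spin": 0.054},
    {"grip": 1,"xyz": [0,-0.82,-0.04],"spin": 0.106},
    {"grip": 1,"xyz": [0,-1.36,-0.12],"spin": 0.176},
    {"grip": 1,"xyz": [0,-2.04,-0.27],"spin": 0.263},
    {"grip": 1,"xyz": [0,-2.04,-0.27],"spin": 0.263}
  ]
}}

```text
t: 15.77
ee_pos: [0.6414, 0.0289, 0.1398]
orientation: [[-0.018, 0.908, 0.419], [-0.012, 0.419, -0.908], [-1.0, -0.021, 0.003]]
wrist_force: [3.2, 0.3, -5.7]
finger_gap: 0.012
```

```bash
python3 -c "
from h import *
s=st();g=np.array(s['ee_pos'])-.019*np.array(s['orientation'])[:,0]
arc([-67.5,-70,-72.5,-75],r=.0794,z=g[2])
"
```

```text
t 15.7667 g [0.6418 0.0291 0.1588] ang -64.44153117603787 r 0.07965656998706856 yawy 24.77842279255055 Ftan(ccw) 3.048238287227417 Frad 1.087594424431247 F [ 3.2192  0.3339 -5.709 ] T [ 0.1228 -1.0141  0.0231] gap 0.011955905895874405
-67.5 xyz [ 0.01 -0.38 -0.04] spin 0.04
-70 xyz [ 0.02 -0.73 -0.06] spin 0.083
-72.5 xyz [ 0.02 -1.07 -0.1 ] spin 0.127
-75 xyz [ 0.03 -1.42 -0.15] spin 0.171
```

{"fn": "carry_out", "kwargs": {
  "commands": [
    {"grip": 1,"xyz": [0,-0.38,-0.03],"spin": 0.04},
    {"grip": 1,"xyz": [0,-0.73,-0.05],"spin": 0.083},
    {"grip": 1,"xyz": [0,-0.73,-0.05],"spin": 0.083}
  ]
}}

```text
t: 16.02
ee_pos: [0.6357, 0.0264, 0.1398]
orientation: [[-0.015, 0.94, 0.341], [-0.011, 0.341, -0.94], [-1.0, -0.018, 0.005]]
wrist_force: [5.7, 1.7, -5.9]
finger_gap: 0.0119
```

```bash
python3 -c "
from h import *
s=st();g=np.array(s['ee_pos'])-.019*np.array(s['orientation'])[:,0]
arc([-72.5,-75],r=.0794,z=g[2])
"
```

```text
t 16.0167 g [0.636  0.0266 0.1588] ang -68.96813580976166 r 0.07973751321918028 yawy 19.958778151240974 Ftan(ccw) 5.901088420165767 Frad 0.4810793127791455 F [ 5.6806  1.6688 -5.8612] T [ 0.1436 -1.2498  0.0405] gap 0.011939774969116022
-72.5 xyz [ 0.01 -0.46 -0.05] spin 0.043
-75 xyz [ 0.01 -0.8  -0.07] spin 0.087
```

{"fn": "carry_out", "kwargs": {
  "commands": [
    {"grip": 1,"xyz": [0,-0.36,-0.03],"spin": 0.043},
    {"grip": 1,"xyz": [0,-0.7,-0.05],"spin": 0.087},
    {"grip": 1,"xyz": [0,-0.7,-0.05],"spin": 0.087}
  ]
}}

```text
t: 16.27
ee_pos: [0.6301, 0.0244, 0.1398]
orientation: [[-0.012, 0.966, 0.257], [-0.01, 0.257, -0.966], [-1.0, -0.014, 0.007]]
wrist_force: [5.3, 0.5, -5.8]
finger_gap: 0.0117
```

```bash
python3 -c "
from h import *
s=st();g=np.array(s['ee_pos'])-.019*np.array(s['orientation'])[:,0]
arc([-77.5,-80],r=.0794,z=g[2])
"
```

```text
t 16.2667 g [0.6303 0.0246 0.1588] ang -73.30941838424424 r 0.07979230219001461 yawy 14.912132576693057 Ftan(ccw) 5.251430679758634 Frad 1.0325016201619324 F [ 5.3267  0.5192 -5.8067] T [ 0.075  -1.1636  0.0925] gap 0.011680345656292265
-77.5 xyz [ 0.01 -0.55 -0.06] spin 0.042
-80 xyz [ 0.01 -0.9  -0.08] spin 0.086
```

{"fn": "carry_out", "kwargs": {
  "commands": [
    {"grip": 1,"xyz": [0,-0.36,-0.02],"spin": 0.043},
    {"grip": 1,"xyz": [0,-0.7,-0.04],"spin": 0.087},
    {"grip": 1,"xyz": [0,-0.7,-0.04],"spin": 0.087}
  ]
}}

```text
t: 16.52
ee_pos: [0.6242, 0.0228, 0.1398]
orientation: [[-0.01, 0.985, 0.172], [-0.01, 0.172, -0.985], [-1.0, -0.011, 0.008]]
wrist_force: [3.4, -0.2, -4.6]
finger_gap: 0.0123
```

```bash
python3 -c "
from h import *
s=st();g=np.array(s['ee_pos'])-.019*np.array(s['orientation'])[:,0]
arc([-82.5,-85],r=.0794,z=g[2])
"
```

```text
t 16.5167 g [0.6243 0.023  0.1588] ang -77.74659955012966 r 0.07984156504369044 yawy 9.877969916430708 Ftan(ccw) 3.273147901712361 Frad 0.8645814643015384 F [ 3.3821 -0.1502 -4.5919] T [-0.005  -1.0469  0.1262] gap 0.012316645956216411
-82.5 xyz [ 0.01 -0.64 -0.06] spin 0.042
-85 xyz [ 0.01 -0.98 -0.08] spin 0.085
```

{"fn": "carry_out", "kwargs": {
  "commands": [
    {"grip": 1,"xyz": [0,-0.38,-0.03],"spin": 0.042},
    {"grip": 1,"xyz": [0,-0.76,-0.06],"spin": 0.085}
  ]
}}

```text
t: 16.68
ee_pos: [0.6182, 0.0217, 0.1398]
orientation: [[-0.006, 0.996, 0.087], [-0.01, 0.086, -0.996], [-1.0, -0.007, 0.009]]
wrist_force: [6.7, -1.1, -5.4]
finger_gap: 0.012
```

```bash
python3 -c "
from h import *
s=st();g=np.array(s['ee_pos'])-.019*np.array(s['orientation'])[:,0]
arc([-85,-87.5],r=.0796,z=g[2])
"
```

```text
t 16.6833 g [0.6183 0.0219 0.1588] ang -82.13166079931831 r 0.07986980174215004 yawy 4.9611557016547 Ftan(ccw) 6.500802166122168 Frad 2.055039869394589 F [ 6.7209 -1.1458 -5.4106] T [-0.1662 -1.3753  0.1403] gap 0.01199557179009125
-85 xyz [ 0.   -0.39 -0.03] spin -0.001
-87.5 xyz [ 0.01 -0.73 -0.04] spin 0.043
```

{"fn": "carry_out", "kwargs": {
  "commands": [
    {"grip": 1,"xyz": [0,-0.38,-0.03],"spin": 0.042},
    {"grip": 1,"xyz": [0,-0.76,-0.06],"spin": 0.085}
  ]
}}

```text
t: 16.85
ee_pos: [0.6121, 0.0211, 0.1398]
orientation: [[-0.003, 1.0, 0.001], [-0.01, 0.001, -1.0], [-1.0, -0.003, 0.01]]
wrist_force: [6.6, -1.4, -5.0]
finger_gap: 0.0122
```

```bash
python3 -c "
from h import *
s=st();g=np.array(s['ee_pos'])-.019*np.array(s['orientation'])[:,0]
arc([-90,-92.5],r=.0796,z=g[2])
"
```

```text
t 16.85 g [0.6121 0.0213 0.1588] ang -86.61305170355479 r 0.07987950162731196 yawy 0.04301012539668656 Ftan(ccw) 6.468942999823595 Frad 1.7438069516781767 F [ 6.5607 -1.3586 -5.0067] T [-0.1994 -1.1513  0.1794] gap 0.012157871389760995
-90 xyz [ 0.   -0.47 -0.03] spin 0.001
-92.5 xyz [ 0.   -0.81 -0.04] spin 0.044
```

{"fn": "carry_out", "kwargs": {
  "commands": [
    {"grip": 1,"xyz": [0,-0.38,-0.03],"spin": 0.03},
    {"grip": 1,"xyz": [0,-0.76,-0.05],"spin": 0.06}
  ]
}}

```text
t: 17.02
ee_pos: [0.606, 0.0209, 0.1398]
orientation: [[-0.0, 0.998, -0.06], [-0.01, -0.06, -0.998], [-1.0, 0.001, 0.01]]
wrist_force: [7.5, -2.0, -6.0]
finger_gap: 0.0121
```

```bash
python3 -c "
from h import *
s=st()
"
```

```text
t 17.0167 g [0.606  0.0211 0.1588] ang -90.99634214201895 r 0.07990483765032118 yawy -3.4283778175714312 Ftan(ccw) 7.51410860865796 Frad 1.8521343778827697 F [ 7.4808 -1.9825 -6.0175] T [-0.2349 -1.3038  0.1321] gap 0.01207839973385507
```

{"fn": "carry_out", "kwargs": {
  "commands": [
    {"grip": 1,"xyz": [0,-0.38,-0.02],"spin": 0.03},
    {"grip": 1,"xyz": [0,-0.76,-0.04],"spin": 0.06}
  ]
}}

```text
t: 17.18
ee_pos: [0.6003, 0.0212, 0.1398]
orientation: [[0.004, 0.993, -0.12], [-0.01, -0.12, -0.993], [-1.0, 0.005, 0.01]]
wrist_force: [8.3, -1.8, -7.3]
finger_gap: 0.012
```

```bash
python3 -c "
from h import *
s=st();g=np.array(s['ee_pos'])-.019*np.array(s['orientation'])[:,0]
arc([-97.5,-100],r=.0798,z=g[2])
"
```

```text
t 17.1833 g [0.6002 0.0214 0.1588] ang -95.17317485119912 r 0.07997353168564984 yawy -6.901701324545493 Ftan(ccw) 8.42465289260038 Frad 1.0017812728485787 F [ 8.3    -1.7573 -7.2939] T [-0.2129 -1.4708  0.0754] gap 0.01195549529071422
-97.5 xyz [-0.   -0.33 -0.03] spin 0.01
-100 xyz [-0.   -0.68 -0.04] spin 0.054
```

{"fn": "carry_out", "kwargs": {
  "commands": [
    {"grip": 1,"xyz": [0,-0.38,-0.02],"spin": 0.03},
    {"grip": 1,"xyz": [0,-0.76,-0.04],"spin": 0.06}
  ]
}}

```text
t: 17.35
ee_pos: [0.5949, 0.0218, 0.1398]
orientation: [[0.008, 0.984, -0.18], [-0.01, -0.18, -0.984], [-1.0, 0.01, 0.008]]
wrist_force: [9.5, -1.3, -7.9]
finger_gap: 0.0119
```

```bash
python3 -c "
from h import *
s=st()
"
```

```text
t 17.35 g [0.5948 0.022  0.1588] ang -99.09781877395915 r 0.07996559033836466 yawy -10.39115361503415 Ftan(ccw) 9.57001341609701 Frad -0.2596824939892759 F [ 9.4907 -1.2568 -7.8874] T [-0.1752 -1.6622  0.0396] gap 0.011936163739078708
```

{"fn": "carry_out", "kwargs": {
  "commands": [
    {"grip": 1,"xyz": [0,-0.3,-0.02],"spin": 0.03},
    {"grip": 1,"xyz": [0,-0.6,-0.03],"spin": 0.06}
  ]
}}

```text
t: 17.52
ee_pos: [0.5913, 0.0225, 0.1398]
orientation: [[0.013, 0.971, -0.24], [-0.01, -0.24, -0.971], [-1.0, 0.015, 0.007]]
wrist_force: [9.3, -1.6, -6.8]
finger_gap: 0.012
```

```bash
python3 -c "
from h import *
s=st()
"
```

```text
t 17.5167 g [0.5911 0.0227 0.1588] ang -101.78439028214193 r 0.07996122764513154 yawy -13.875211568987428 Ftan(ccw) 9.39814336300019 Frad -0.3386534194102764 F [ 9.2692 -1.5879 -6.839 ] T [-0.2427 -1.6253  0.0139] gap 0.012016040241975912
```

{"fn": "carry_out", "kwargs": {
  "commands": [
    {"grip": 1,"xyz": [0,-0.38,-0.02],"spin": 0.02},
    {"grip": 1,"xyz": [0,-0.6,-0.03],"spin": 0.04}
  ]
}}

```text
t: 17.68
ee_pos: [0.588, 0.0233, 0.1398]
orientation: [[0.017, 0.96, -0.279], [-0.01, -0.279, -0.96], [-1.0, 0.02, 0.005]]
wrist_force: [10.0, -3.1, -8.8]
finger_gap: 0.0119
```

```bash
python3 -c "
from h import *
s=st()
"
```

```text
t 17.6833 g [0.5876 0.0235 0.1588] ang -104.29794772837333 r 0.08001863545798803 yawy -16.202050829989723 Ftan(ccw) 10.42706500724426 Frad 0.5302128654119409 F [ 9.9731 -3.0889 -8.7667] T [-0.4215 -1.8316  0.0254] gap 0.01194638808453127
```

Force is about 3.9 N above the free value and the nut is about 0.31 rad past seating, so it is firm. I'll release and rise.

{"fn": "carry_out", "kwargs": {
  "commands": [
    {"grip": 0,"xyz": [0,0,0],"spin": 0},
    {"grip": 0,"xyz": [0,0,0],"spin": 0},
    {"grip": 0,"xyz": [0,0,0],"spin": 0},
    {"grip": 0,"xyz": [0,0,0],"spin": 0},
    {"grip": 0,"xyz": [-1,0,0],"spin": 0}
  ]
}}

```text
t: 18.1
ee_pos: [0.5863, 0.0234, 0.1485]
orientation: [[0.014, 0.96, -0.278], [-0.01, -0.278, -0.96], [-1.0, 0.016, 0.006]]
wrist_force: [0.7, 0.4, -0.7]
finger_gap: 0.0434
```

{"fn": "carry_out", "kwargs": {
  "commands": [
    {"grip": 0,"xyz": [-3,0,0],"spin": 0},
    {"grip": 0,"xyz": [-6,0,0],"spin": 0},
    {"grip": 0,"xyz": [-9,0,0],"spin": 0},
    {"grip": 0,"xyz": [-9,0,0],"spin": 0},
    {"grip": 0,"xyz": [-9,0,0],"spin": 0}
  ]
}}

```text
t: 18.52
ee_pos: [0.5862, 0.0247, 0.241]
orientation: [[0.018, 0.96, -0.278], [-0.01, -0.278, -0.961], [-1.0, 0.02, 0.005]]
wrist_force: [-1.5, -0.5, -0.4]
finger_gap: 0.0766
```

```bash
python3 -c "
from h import *
import cv2
st()
cv2.imwrite('pics/w7.png',bot.capture('wrist')[:,:,::-1])
cv2.imwrite('pics/s7.png',bot.capture('side')[:,:,::-1])
"
```

```text
t 18.5167 g [0.5859 0.0249 0.26  ] ang -105.78820325795093 r 0.07913093400348864 yawy -16.145067585231633 Ftan(ccw) -1.2797426330133972 Frad 0.8457162884638023 F [-1.4616 -0.4656 -0.4341] T [-0.0173 -0.0968  0.0022] gap 0.07659344493689768
```

View pics/w7.png

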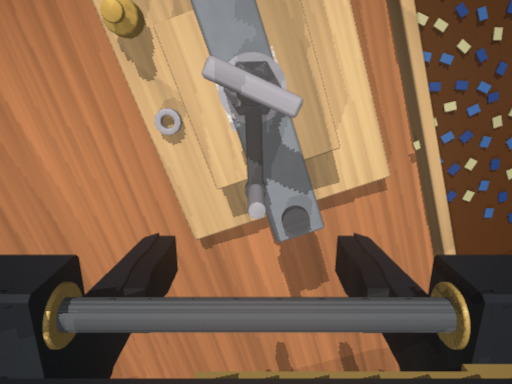

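View pics/s7.png

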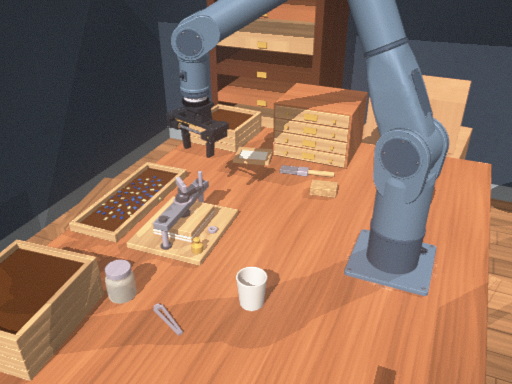

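The post top is at about (257,211), the bar ends are at about (208,68) and (297,106), and the bystanders look undisturbed. I'll check the angles.

```bash
python3 -c "
from h import *
a=wray(207,69,.174);b=wray(298,107,.174);d=b-a;print((a+b)/2,np.degrees(np.arctan2(d[1],d[0])))
p=wray(257,211,.172);print(p);d=p[:2]-(a+b)[:2]/2;print(np.degrees(np.arctan2(d[1],d[0])),np.hypot(*d))
"
```

```text
[0.6061 0.0978 0.174 ] -37.86726416654973
[0.5866 0.0221 0.172 ]
-104.44731603789843 0.07820307290030781
```

```bash
python3 -c "
from plant import bot
print(bot.job_done())"
```

```text
the job is handed in; nothing more can be done
None
```

The job is done and handed in at about 18.6 s of the 72 s allowed. It reports no verdict. I estimated the clamp and foot loads from torque, force and angle; nothing measured them directly.

- **Slackening:** I swung the jam nut's lever about 1.27 rad counter-clockwise to free the screw.
- **Screw:** I turned it down 0.76 rad by its cross bar. The turning torque rose from about 0.23 to 0.33 N·m. The slope was shallower than stated (0.33 against 0.5 N·m per rad), and the torque fell back to about 0.23 when held still. That puts the foot load at roughly 50 to 80 N.
- **Jam nut:** I swung the lever back until the force was about 3.9 N above the 6.5 N free value. That is about 0.31 rad past seating, or roughly 105 to 110 N of clamp.
- **Misgrip:** My first grip on the cross bar closed on the shaft just below it, so I raised the gripper about 1 cm and gripped again.
- **Last checks:**
  - The lever measured −104.4° in the wrist picture, against −104.3° when I let go.
  - The bar measured about −38°, where −40° was expected; that is within what I can read from the picture.
  - The gripper was open, clear of the press and touching nothing.
  - The bystanders looked undisturbed by eye in the last pictures; I did not measure them.

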